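# Lift the loaded lid off a hot bath with a lid lifter and set it on the cooling stand

## Robot

A 7-joint arm with a two-finger parallel gripper is mounted at the origin on a cart in front of the work surface, level with it; the furniture and walls round the work are solid. World frame = base frame: x ahead of the robot, y to its left, z up, the work surface at z = 0. Lengths are in m, angles in rad, forces in N, time in s.
With the tool pointing down it reaches from about 0.4 to 0.85 m from the base axis. Payload 10.4 kg.
Tool frame: the origin (TCP) lies at the very end of the fingers, on their centre line; the grasp point (between the pads) lies 19 mm behind it; z points along the fingers, y is the direction in which the jaws open and shut (so a half turn about z gives the same grasp; the last joint's range is limited). The gripper opens to 87 mm and grips with 3 to 60 N. Pads are 19 mm wide; open, the fingers measure 117 mm over their backs; the gripper's body (75 mm by 190 mm) begins 51 mm behind the grasp point.
Start: joints at [1.29, 0.332, -0.065, 1.46, 0.022, 1.35, -0.088], TCP at [0.159, -0.604, 0.223] pointing down, gripper open.
Joint ranges: [-2.6, 2.6], [-0.5, 2.12], [-1.47, 1.34], [0.16, 2.42], [-1.27, 4.41], [0.06, 2.06], [-2.6, 2.6]. Speed limits (rad/s): [2.22, 2.22, 2.79, 2.79, 3.14, 3.14, 3.14].

## Interface

Orientations are given as a unit quaternion [x, y, z, w].
In Python, from bench import read_state, camera, close_job gives the robot as it stands.
- The arm moves only by the shell command python3 -m inch 'ROWS' [OPENING] [FORCE]. ROWS is JSON, a list of rows, each a list of 6 numbers: the shift along the tool's x, y, z as a fraction of full scale, then the turn, a rotation vector about the tool's x, y, z as a fraction of full scale. In form: [[tx, ty, tz, ax, ay, az], ...]. A call has 1 to 5 rows; each row shifts and turns the commanded pose from where the row before left it, along the tool's axes as they then stand; what a row does not reach is not made up. Full scale, the value 1, is 0.04 m for a shift and 120 degrees for a turn. A row lasts 1/8 s, in which the tool goes at most 62.5 mm and 10.7 degrees, less where a joint would pass 70% of its speed; a pose out of reach is approached as far as the arm can. A call with a number of a shift or a turn outside -1 to 1 is refused whole. A call with a gripper value outside its range is refused whole. OPENING is the opening, from -1 (shut) to 1 (fully open), so that 0 is half open, set as the call begins (- or left out, the last holds). The fingers move at their own pace and stop on an object; FORCE is the grip in N (left out, the last holds). Time passes only in rows, so rows that do not move let the fingers close. It gives the time, the measured TCP pose, the force and the opening at its end, in the units of the state.
- read_state(): the state, without advancing time (a new reading comes with each control period).
- camera(name): name is "scene" or "top"; returns a dict with "img" (384x512x3 uint8, red, green, blue), "depth" (384x512 float32, m along the optical axis (not along the pixel's ray), 0 where there is no reading), "fx", "fy", "cx", "cy" (pixels), "position" and "orientation" of the camera in the world. Camera axes: x right, y down, z forward; pixel columns grow to the right and rows downward; lengths in m; the calibration is good to about 2 mm. A picture is of the moment at which its call begins.
- close_job(): hands the job in, once; it reports no verdict.
The state is a dict: "time": time; "joint_positions": joint angles; "joint_vel": joint speeds; "joint_torque": joint torques, N m; "ee_pos": TCP position; "eef_rot": TCP orientation; "ft_force": force on the tool from outside, world axes, zero at the start; "torque": the same for the moment, N m; "width": finger opening in m.
Only numpy, scipy, OpenCV 4.12 (cv2) and the standard library are available. Lean on these libraries where they do the work, as an engineer would, in place of code of your own. Each camera call takes 0.05 s, during which the arm holds its last target.

## Task

The lid of the hot bath carries the tube basket, and one end of the basket is loaded much more heavily than the other. Take the lid lifter from its rest block, hook it under the bar on the lid, find by feel the place along the bar where the lid balances, and lift lid and basket straight out, hanging level (the tubes are open: no more than a few degrees of tip at any time) and without jamming it in the opening. Lower it gently into the wire cooling stand so that the lid lies flat on the top wires, then put the lifter fully back in its block; nothing but the lifter may touch the hot lid, and the timer, carton, vial and dropper bottle stay where they are.

Things in the scene. Friction and masses are not known exactly. Their poses are not given: they have to be found in the camera images.
- bath: Hot bath: fixed white box 184 (x) x 108 (y) x 85 mm high, control panel on its short -x end, flat steel deck on top. Origin at the centre of its underside; z up. In the deck is a centred opening 126 (x) x 52 (y) mm, 55 mm deep, covered by the lid. A lid lifted off its balance can wedge in it: it then looks nearly level but pulls sideways on the lifter (1 to 2 N), and tips once clear.
- lid: Lid: steel plate 152 (x) x 86 (y) x 5 mm with a bar on top and a basket below, at first lying loose on the bath's deck, centred within 3 mm, origin 85 mm above the bath's. Origin at the centre of the plate's underside; x along the bar, z up. All together it weighs 0.33 to 0.6 kg.
- lid_basket (a point): Centre of the lid's basket, 22 mm below the lid's origin; basket 118 (x) x 44 (y) x 44 mm (4 mm play all round in the bath's opening). Hidden in it stand a heavy tube block at one end, unknown which, and a light one at the other: the balance point lies 15 to 29 mm from the middle of the bar, to the heavy end.
- lid_bar (a point): Middle of the lid's handle bar, on its axis, 32 mm above the lid's origin: a straight rod of 8 mm diameter along the lid's x, free from -48 to +48 mm, over a 23 mm high open gap to the plate. Lifted more than about 4 mm from the balance point, the lid tips: its heavy end stays down while the light end rises.
- cooling_stand: Wire cooling stand, fixed: frame of 8 mm wire on four legs, outside 150 (x) x 77 (y) mm. Origin at the centre of its underside; z up. The top wires enclose an opening 134 (x) x 61 (y) mm for the basket; the lid's plate comes to lie on them, 62 mm above the origin, either way round.
- rest_block: Rest block of the lifter: fixed grey block 58 (x) x 38 (y) x 56 mm high. Origin at the centre of its underside; z up. A through slot 34 (x) x 18 (y) mm, open at the top, centred at x = -1.75 mm, takes the hook.
- lifter_grip (a point): Centre of the lid lifter's upright black handle, 24 (x) x 18 (y) x 85 mm tall; lifter 0.13 kg. At first it stands in the rest block with the block's axes, this point 102.5 mm above the block's origin. A guard plate 46 (x) x 30 (y) mm, underside 46.5 mm below this point, lies on the block's top; strap and hook hang below.
- lifter_hook (a point): Seat of the lifter's vee-shaped hook, 80.5 mm straight below the handle's centre: a lifted bar's axis lies here, along y. The hook is 9 mm wide in y, open to +x, its strap at x = -13 to -8 mm. Its tip (x = +10) reaches 1.5 mm above the seat, its lowest part 11.5 mm below. It slips under the bar with the seat 6 to 14 mm below the bar's axis.
- timer: Bench timer, a flat white box 58 x 68 x 18 mm lying near the front edge of the worktop, right of the rest block. Bystander, loose; origin at the centre of its underside.
- carton: White reagent carton 60 x 115 x 42 mm lying to the right of the bath. Bystander, loose; origin at the centre of its underside.
- vial: White dropper vial, 23 mm across and 57 mm tall, standing behind the work. Bystander, loose; origin at the centre of its underside.
- dropper: Brown dropper bottle, 33 mm across and 102 mm tall, standing behind the cooling stand. Bystander, loose; origin at the centre of its underside.
Things that resemble listed ones, but are neither listed nor needed, are in the scene too. Leave any red look-alike of the rest_block alone.

How it is judged:
By the outcome, as a careful person would: the job done as asked, in the order asked, and still so for the second after the job is handed in, with the robot touching nothing.
It also fails if it takes over 67 s, if anything falls off the work surface, if the arm or the gripper's body presses on something with over 40 N, if the wrist force passes 120 N, or if a joint passes its speed limit or range.

## Working session

There is one attempt and no reset: what is moved stays moved. The work goes in short steps, Python scripts to look and compute and a shell command to move; the robot and the scene stay as the last step left them, time stands still between calls to the robot, and variables do not carry over. Pictures are saved under pics/ and viewed, and the job is handed in when it is done.

```bash
ls; mkdir -p pics; python3 - <<'E'
from bench import read_state,camera
import cv2,pickle
for n in("scene","top"):
    c=camera(n); pickle.dump(c,open(f"pics/{n}0.pkl","wb"))
    cv2.imwrite(f"pics/{n}0.png",cv2.resize(c["img"][:,:,::-1],(800,600)))
    print(n,c["fx"],c["fy"],c["cx"],c["cy"],c["position"],c["orientation"])
s=read_state()
print({k:s[k] for k in s})
E
```

```text
pics
scene 480.153850500963 480.153850500963 259.451668546308 187.26273539941675 [ 0.11790622 -1.07519094  0.79934241] [ 0.89375319 -0.20666906  0.09442608 -0.38675166]
top 348.2391841754123 348.2391841754123 255.05019705736376 188.2903588764374 [ 0.30417293 -0.38841494  0.92803474] [ 0.7069448  -0.70011398  0.07109712 -0.07081437]
{'time': 0.1, 'joint_positions': array([ 1.29041168,  0.33280569, -0.06474463,  1.4608529 ,  0.02159349,
        1.34987313, -0.0884652 ]), 'joint_vel': array([-0.0015231 , -0.00301332,  0.00117912, -0.00246006, -0.00068974,
        0.00115755, -0.00220263]), 'joint_torque': array([ 1.73976452e-03, -6.24553657e+01,  2.49374646e-02, -3.90716100e+01,
       -6.14014850e-02,  3.66875832e-02,  6.97941869e-05]), 'ee_pos': array([ 0.15927647, -0.60401544,  0.22183758]), 'eef_rot': array([ 9.91698600e-01,  1.28582659e-01, -9.68334704e-05, -6.14328590e-04]), 'ft_force': array([-0.08117107, -0.0452652 ,  0.9671665 ]), 'torque': array([ 0.02752465, -0.0374803 ,  0.01761483]), 'width': 0.08723104486164591}
```

View pics/scene0.png

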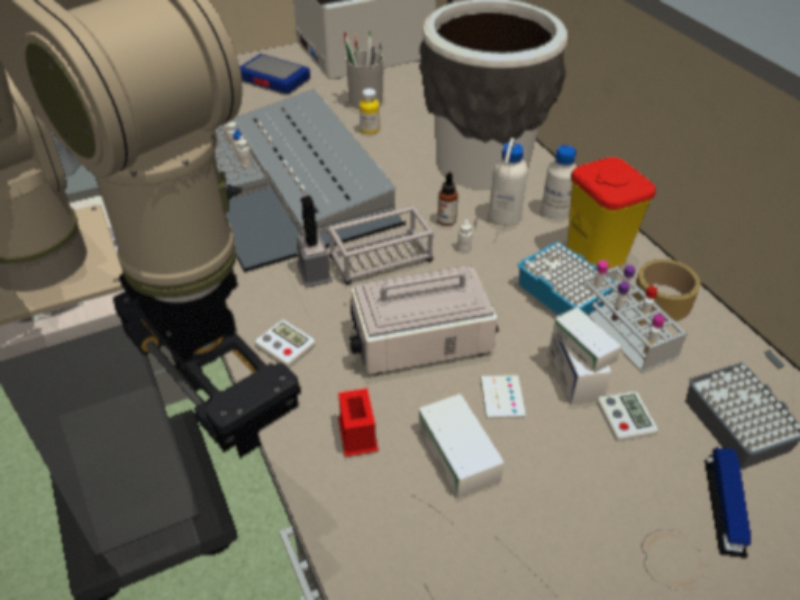

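View pics/top0.png

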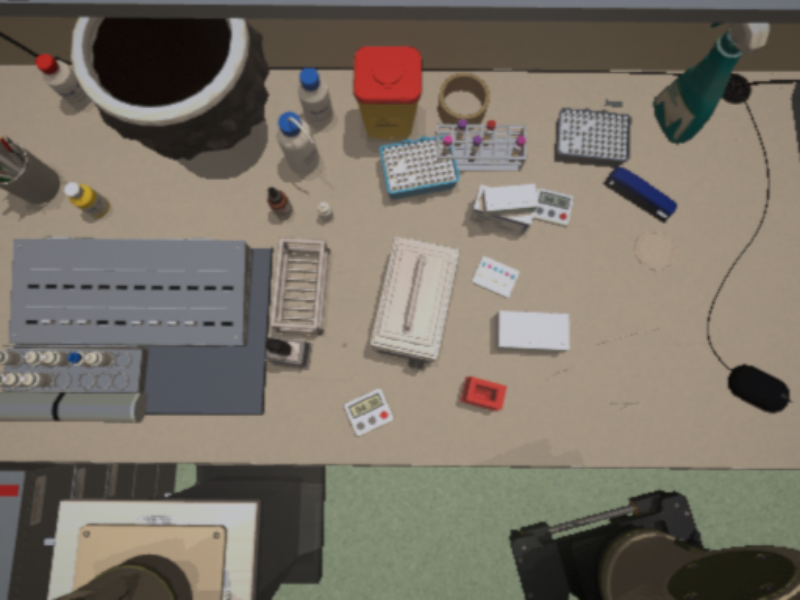

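The scene view shows the bath at (425,320), the wire stand at (382,243), the grey rest block with the black lifter at (313,250), and the red decoy block at (357,420). The top view has the bath at (415,298), the stand at (300,287), the rest block at (290,352) and the red decoy at (485,393). Next I measure them.

```bash
cat > h.py <<'E'
import numpy as np,cv2,pickle
from scipy.spatial.transform import Rotation as R
def cloud(c):
    d=c["depth"];v,u=np.mgrid[:384,:512]
    p=np.stack([(u-c["cx"])/c["fx"]*d,(v-c["cy"])/c["fy"]*d,d],-1)
    w=p@R.from_quat(c["orientation"]).as_matrix().T+c["position"]
    w[d==0]=np.nan
    return w
def rect(P):
    r=cv2.minAreaRect((P[:,:2]*1000).astype(np.float32)); return np.round(r[0],1),np.round(r[1],1),round(r[2],1)
def proj(c,p):
    q=(np.array(p)-c["position"])@R.from_quat(c["orientation"]).as_matrix()
    return c["fx"]*q[0]/q[2]+c["cx"],c["fy"]*q[1]/q[2]+c["cy"]
E
python3 - <<'E'
from h import *
for n in("scene","top"):
    c=pickle.load(open(f"pics/{n}0.pkl","rb"));w=cloud(c)
    def px(u,v): return np.round(w[int(v*384/600),int(u*512/800)],3)
    pts={"scene":dict(table=(300,350),bathdeck=(425,300),stand=(382,243),handle=(309,215),block=(318,262),red=(357,400)),"top":dict(table=(350,300),lid=(430,300),bar=(413,292),stand=(300,287),lift=(280,347),block=(300,352),red=(485,380),carton=(533,330),timer=(368,411))}[n]
    for k in pts: print(n,k,px(*pts[k]))
    img=c["img"]
    if n=="top": crop=img[130:270,150:380]
    else: crop=img[120:300,170:340]
    cv2.imwrite(f"pics/crop_{n}.png",cv2.resize(crop[:,:,::-1],None,fx=3.3,fy=3.3,interpolation=cv2.INTER_CUBIC))
E
```

```text
scene table [ 0.309 -0.368  0.015]
scene bathdeck [ 0.474 -0.427  0.095]
scene stand [ 0.521 -0.183  0.   ]
scene handle [ 0.388 -0.216  0.125]
scene block [ 0.389 -0.237  0.049]
scene red [ 0.335 -0.51   0.048]
top table [ 0.482 -0.304 -0.   ]
top lid [ 0.466 -0.437  0.091]
top bar [ 0.475 -0.409  0.118]
top stand [ 0.507 -0.216 -0.001]
top lift [ 0.385 -0.217  0.142]
top block [ 0.387 -0.231  0.057]
top red [ 0.345 -0.526  0.053]
top carton [ 0.428 -0.609  0.042]
top timer [ 0.294 -0.338  0.013]
```

View pics/crop_top.png

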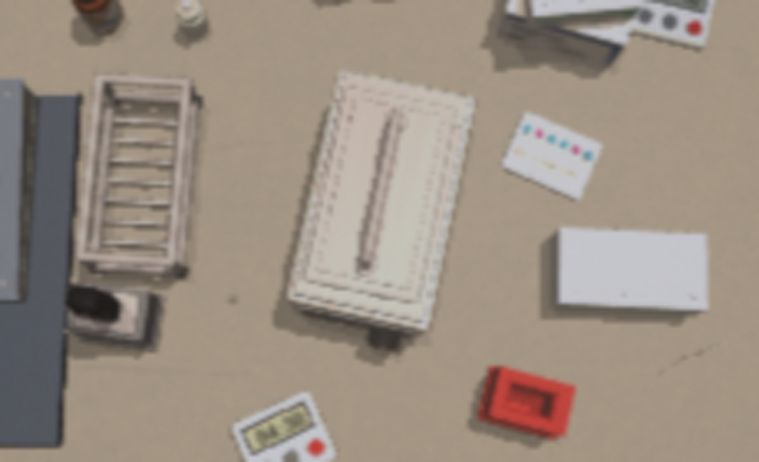

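View pics/crop_scene.png

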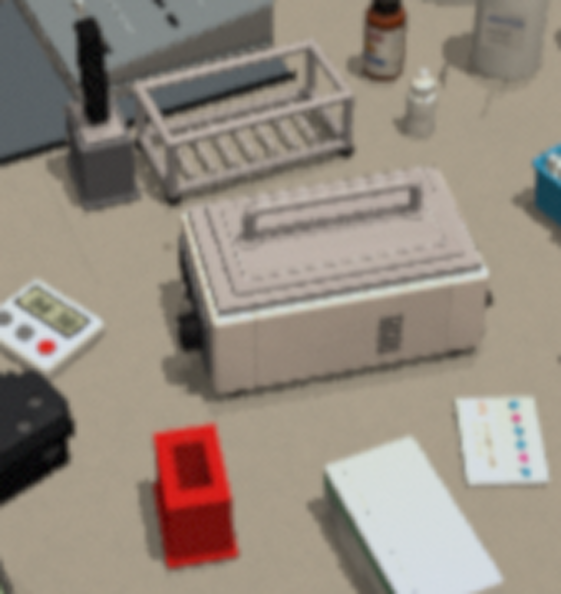

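The control knobs are on the near (robot-side) end of the bath. The grey block at top-crop (110,310), which holds the black handle, fits the rest block. The red one is the look-alike, so I leave it alone.

```bash
python3 - <<'E'
from h import *
for n in("top","scene"):
    c=pickle.load(open(f"pics/{n}0.pkl","rb"));w=cloud(c)
    X,Y,Z=w[...,0],w[...,1],w[...,2]
    def sel(x0,x1,y0,y1,z0,z1):
        m=(X>x0)&(X<x1)&(Y>y0)&(Y<y1)&(Z>z0)&(Z<z1); return w[m]
    def rep(k,P):
        if len(P)>5: print(n,k,len(P),rect(P),"med",np.round(np.median(P,0)*1000,1))
    rep("bathtop",sel(.35,.6,-.52,-.32,.078,.13))
    rep("lidtop",sel(.35,.6,-.52,-.32,.0875,.13))
    rep("bar",sel(.35,.6,-.52,-.32,.106,.13))
    rep("stand",sel(.40,.62,-.28,-.15,.05,.09))
    rep("blocktop+guard",sel(.35,.43,-.27,-.17,.05,.068))
    rep("handle",sel(.35,.43,-.27,-.17,.08,.16))
    rep("handletop",sel(.35,.43,-.27,-.17,.135,.16))
    rep("blockall",sel(.35,.43,-.27,-.17,.02,.068))
    P=sel(.3,.6,-.19,.05,.01,.2);print("device max z",P[:,2].max() if len(P) else 0)
    rep("vial",sel(.55,.62,-.27,-.2,.04,.08));rep("dropper",sel(.55,.64,-.22,-.15,.07,.12))
E
```

```text
top bathtop 2809 (array([ 474.6, -414.9]), array([106.4, 181.7]), 78.0) med [ 470.9 -414.6   89.7]
top lidtop 2052 (array([ 475.3, -415.1]), array([ 95.3, 169.3]), 78.0) med [ 473.2 -412.5   90.6]
top bar 162 (array([ 474.9, -413. ]), array([  7.9, 116.4]), 78.7) med [ 472.6 -411.7  119.4]
top stand 548 (array([ 487.7, -222.7]), array([ 77.9, 174.3]), 86.9) med [ 487.4 -221.    60.5]
top blocktop+guard 295 (array([ 401.2, -217.1]), array([74.9, 64.9]), 83.9) med [ 389.2 -220.4   58.4]
top handle 137 (array([ 388.3, -208.1]), array([24.1, 18.4]), 88.0) med [ 387.  -212.8  141. ]
top handletop 82 (array([ 388.4, -207.6]), array([16.3, 22.9]), 2.3) med [ 388.  -208.2  143.2]
top blockall 351 (array([ 401.2, -217.4]), array([75.5, 65. ]), 83.9) med [ 388.8 -222.1   57.4]
device max z 0.0651196718080187
top vial 92 (array([ 568.9, -233.4]), array([63.9, 18.8]), 73.8) med [ 567.8 -240.4   60.7]
top dropper 27 (array([ 636.9, -181.1]), array([ 5.5, 20.3]), 4.4) med [ 637.9 -181.1   75.8]
scene bathtop 2853 (array([ 476.3, -416.6]), array([105.9, 181.6]), 77.7) med [ 469.3 -425.8   90.7]
sce
[... 210 characters left out ...]
array([ 488.4, -222.3]), array([ 79.4, 175.7]), 86.7) med [ 489.6 -226.7   61. ]
scene blocktop+guard 270 (array([ 402.4, -216.2]), array([76.8, 63.2]), 83.7) med [ 390.1 -221.    58.7]
scene handle 235 (array([ 390.3, -209.5]), array([28., 19.]), 82.5) med [ 388.2 -215.9  119.5]
scene handletop 69 (array([ 390.3, -208.7]), array([17.8, 24.6]), 1.6) med [ 389.4 -212.   143.2]
scene blockall 494 (array([ 402.3, -216.9]), array([77.6, 63.8]), 83.3) med [ 388.4 -231.    53.5]
device max z 0.06778353270501991
scene vial 94 (array([ 571.1, -234.7]), array([66.5, 21.2]), 70.2) med [ 569.7 -254.9   61.2]
scene dropper 16 (array([ 637. , -180.7]), array([ 5.3, 18. ]), 0.5) med [ 637.8 -182.2   75.3]
```

```bash
python3 - <<'E'
from h import *
for n in("top","scene"):
    c=pickle.load(open(f"pics/{n}0.pkl","rb"));w=cloud(c)
    X,Y,Z=w[...,0],w[...,1],w[...,2]
    def lab(x0,x1,y0,y1,z0,z1,name):
        m=((X>x0)&(X<x1)&(Y>y0)&(Y<y1)&(Z>z0)&(Z<z1)).astype(np.uint8)
        k,L,st,_=cv2.connectedComponentsWithStats(m,connectivity=8)
        for i in range(1,k):
            if st[i,4]>40: print(n,name,st[i,4],rect(w[L==i]),w[L==i][:,2].min().round(3),w[L==i][:,2].max().round(3))
    lab(.408,.62,-.28,-.15,.052,.075,"stand")
    lab(.35,.412,-.27,-.17,.05,.066,"block")
    lab(.35,.41,-.27,-.17,.003,.066,"blockall")
    lab(.35,.43,-.27,-.17,.075,.16,"handle")
    if n=="top":
        ii=np.where((X>.36)&(X<.415)&(Y>-.26)&(Y<-.17)&(Z>.03))
        v0,v1,u0,u1=ii[0].min()-4,ii[0].max()+4,ii[1].min()-4,ii[1].max()+4
        print(u0,u1,v0,v1); print((Z[v0:v1,u0:u1]*1000).round().astype(int))
E
```

```text
top stand 508 (array([ 499.7, -223.3]), array([ 77.9, 150.3]), 86.9) 0.054 0.065
top block 224 (array([ 388.8, -207.5]), array([58.3, 37.9]), 83.5) 0.05 0.063
top blockall 332 (array([ 388. , -208.3]), array([62.4, 43.8]), 84.7) 0.003 0.063
top handle 141 (array([ 388.3, -208.1]), array([24.1, 18.4]), 88.0) 0.076 0.147
166 200 212 237
[[                   5                    5                    6
                     4                    5                   14
                     2                   -3                    2
                    -1                   -2                   -5
                     6                    7                    6
                    -4                   -1                    1
                    -2                    1                    2
                     0                    0                   13
                    13                   14                   11
                    14                   13                   14
                    15                   14                   14
                    17]
 [                   5  
[... 17400 characters left out ...]
     0                   -2
                    -2                   -1                    0
                    -1                   -1                   -2
                    -3                   -1                   -1
                     0                    0                   -2
                     1]]
scene stand 484 (array([ 501.2, -223. ]), array([ 79.4, 150.1]), 86.7) 0.052 0.067
scene block 218 (array([ 390.7, -207.3]), array([61.5, 38. ]), 83.7) 0.05 0.066
scene blockall 531 (array([ 390.3, -208.8]), array([63.5, 43.7]), 81.9) 0.003 0.066
scene handle 249 (array([ 390.3, -209.5]), array([28., 19.]), 82.5) 0.076 0.148<stdin>:17: RuntimeWarning: invalid value encountered in cast
```

```bash
python3 -m inch '[[0,0,0,0,0,0.088],[0,0,0,0,0,0.088],[0.4,-0.95,0,0,0,0],[0.4,-0.95,0,0,0,0],[0.4,-0.95,0,0,0,0]]' 1 50; python3 -m inch '[[0.4,-0.95,0,0,0,0],[0.4,-0.95,0,0,0,0],[0.4,-0.95,0,0,0,0],[0.4,-0.95,0,0,0,0],[0.4,-0.95,0,0,0,0]]'
cat > st.py <<'E'
from h import *
from bench import read_state
s=read_state();r=R.from_quat(s["eef_rot"]).as_matrix()
def toolshift(t):  # fraction rows for world shift to target TCP (m)
    return np.round(r.T@(np.array(t)-s["ee_pos"])/0.04,3)
def yaw(): return np.degrees(np.arctan2(r[1,0],r[0,0])).round(2) # tool x yaw
def show(): print("t",round(s["time"],2),"p",(s["ee_pos"]*1000).round(1),"yaw",yaw(),"z",r[:,2].round(3),"F",s["ft_force"].round(2),"T",s["torque"].round(3),"w",round(s["width"]*1000,1))
E
python3 -c "
from st import *
show();print(toolshift([.3896,-.2074,.22]))"
```

```text
time: 0.72
ee_pos: [0.2202, -0.495, 0.2221]
eef_rot: [0.998, -0.055, -0.0, -0.0]
ft_force: [-0.5, 0.6, 0.3]
width: 0.0868
time: 1.35
ee_pos: [0.3205, -0.315, 0.2224]
eef_rot: [0.998, -0.055, -0.0, -0.0]
ft_force: [0.8, -0.0, -0.1]
width: 0.0871
t 1.35 p [ 320.5 -315.   222.4] yaw -6.35 z [-0.  0. -1.] F [ 0.77 -0.01 -0.08] T [ 0.03  -0.038  0.015] w 87.1
[ 1.418 -2.865  0.059]
```

```bash
python3 -m inch '[[0.47,-0.95,0,0,0,0],[0.47,-0.95,0,0,0,0],[0.47,-0.95,0,0,0,0],[0,0,0,0,0,0]]'
python3 -c "
from st import *
show();print(toolshift([.3896,-.2074,.091]))"
```

```text
time: 1.85
ee_pos: [0.3902, -0.2065, 0.2225]
eef_rot: [0.999, -0.053, 0.0, -0.0]
ft_force: [-0.1, -0.6, -0.3]
width: 0.0876
t 1.85 p [ 390.2 -206.5  222.5] yaw -6.04 z [ 0.  0. -1.] F [-0.09 -0.62 -0.32] T [0.02  0.056 0.069] w 87.6
[-0.013  0.025  3.287]
```

```bash
python3 -m inch '[[0,0,0.9,0,0,0.003],[-0.013,0.025,0.9,0,0,0],[0,0,0.9,0,0,0],[0,0,0.59,0,0,0],[0,0,0,0,0,0]]'
python3 -m inch '[[0,0,0,0,0,0],[0,0,0,0,0,0],[0,0,0,0,0,0],[0,0,0,0,0,0]]' -1 60
python3 -c "
from st import *
show()"
```

```text
time: 2.48
ee_pos: [0.3866, -0.2102, 0.0895]
eef_rot: [0.998, -0.059, -0.002, -0.001]
ft_force: [0.3, -0.1, 0.2]
width: 0.0869
time: 2.98
ee_pos: [0.3884, -0.2104, 0.0913]
eef_rot: [0.998, -0.059, 0.0, 0.0]
ft_force: [-1.1, 0.3, 0.3]
width: 0.0547
t 2.98 p [ 388.4 -210.4   91.3] yaw -6.71 z [ 0.001 -0.    -1.   ] F [-1.1   0.28  0.28] T [ 0.067 -0.002  0.012] w 54.7
```

```bash
python3 -m inch '[[0,0,0,0,0,0],[0,0,0,0,0,0],[0,0,0,0,0,0],[0,0,0,0,0,0],[0,0,0,0,0,0]]'
python3 -c "
from st import *
show()"; python3 -m inch '[[0,0,0,0,0,0],[0,0,0,0,0,0]]'
python3 -c "
from st import *
show()"
```

```text
time: 3.6
ee_pos: [0.3882, -0.2102, 0.0909]
eef_rot: [0.998, -0.059, -0.0, -0.0]
ft_force: [0.2, -0.0, -1.5]
width: 0.0234
t 3.6 p [ 388.2 -210.2   90.9] yaw -6.71 z [-0.  0. -1.] F [ 0.19 -0.01 -1.45] T [ 0.142  0.034 -0.018] w 23.4
time: 3.85
ee_pos: [0.3882, -0.2103, 0.0909]
eef_rot: [0.998, -0.059, -0.0, 0.0]
ft_force: [0.5, -0.2, 0.0]
width: 0.0236
t 3.85 p [ 388.2 -210.3   90.9] yaw -6.71 z [-0. -0. -1.] F [ 0.54 -0.19  0.02] T [0.022 0.041 0.025] w 23.6
```

```bash
python3 -m inch '[[0,0,-0.1,0,0,0],[0,0,-0.5,0,0,0],[0,0,-0.8,0,0,0],[0,0,-0.9,0,0,0],[0,0,-0.4,0,0,0]]'
python3 - <<'E'
from st import *
from bench import camera
show()
c=camera("scene");pickle.dump(c,open("pics/s1.pkl","wb"))
u,v=proj(c,[.389,-.21,.06]);u,v=int(u),int(v);print(u,v)
im=c["img"][max(0,v-75):v+50,max(0,u-60):u+70,::-1]
cv2.imwrite("pics/s1.png",cv2.resize(im,None,fx=4.5,fy=4.5,interpolation=cv2.INTER_CUBIC))
E
```

```text
time: 4.47
ee_pos: [0.3889, -0.2106, 0.2009]
eef_rot: [0.998, -0.059, 0.001, 0.001]
ft_force: [0.2, -0.5, -1.4]
width: 0.0232
t 4.47 p [ 388.9 -210.6  200.9] yaw -6.71 z [ 0.002 -0.002 -1.   ] F [ 0.23 -0.49 -1.43] T [ 0.046  0.015 -0.   ] w 23.2
198 157
```

View pics/s1.png

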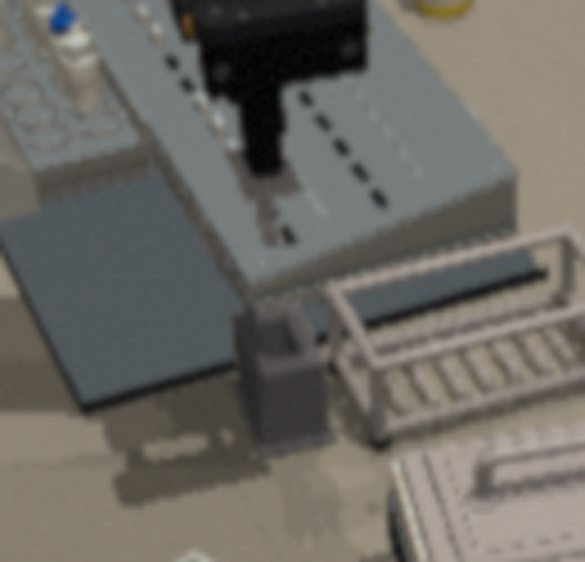

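The lifter is clear of the block and the hook shows at crop (268,215). I need its opening direction, so I zoom in and check the depth.

```bash
python3 - <<'E'
from h import *
c=pickle.load(open("pics/s1.pkl","rb"));w=cloud(c)
X,Y,Z=w[...,0],w[...,1],w[...,2]
m=(X>.35)&(X<.43)&(Y>-.25)&(Y<-.17)&(Z>.11)&(Z<.22)
P=w[m]
a=np.radians(83.6);e=np.array([np.cos(a),np.sin(a)]);o=np.array([.3889,-.2106])
for z0 in np.arange(.115,.215,.005):
    q=P[(P[:,2]>=z0)&(P[:,2]<z0+.005)]
    if len(q):
        t=(q[:,:2]-o)@e*1000;t2=(q[:,:2]-o)@np.array([-e[1],e[0]])*1000
        print(round(z0,3),len(q),"along83.6:",t.min().round(1),t.max().round(1),"perp",t2.min().round(1),t2.max().round(1))
v,u=np.where(m);print(u.min(),u.max(),v.min(),v.max())
im=c["img"][100:145,175:225,::-1];cv2.imwrite("pics/s1z.png",cv2.resize(im,None,fx=12,fy=12,interpolation=cv2.INTER_CUBIC))
# slot
mb=(X>.34)&(X<.43)&(Y>-.26)&(Y<-.16)&(Z>.05)&(Z<.066)
print(rect(w[mb]))
im=c["img"][140:185,180:215,::-1];cv2.imwrite("pics/s1b.png",cv2.resize(im,None,fx=12,fy=12,interpolation=cv2.INTER_CUBIC))
E
```

```text
0.125 8 along83.6: -6.9 9.1 perp -7.2 1.5
0.13 21 along83.6: -12.1 10.5 perp -7.2 1.8
0.135 5 along83.6: 6.2 8.1 perp -6.4 -0.9
0.14 8 along83.6: 2.3 11.1 perp -6.3 1.4
0.165 38 along83.6: -24.3 24.2 perp -17.6 12.3
0.17 73 along83.6: -25.4 17.2 perp -16.2 12.9
0.175 14 along83.6: -15.3 -1.7 perp -9.7 6.7
0.18 15 along83.6: -14.4 -2.1 perp -10.0 6.5
0.185 22 along83.6: -14.3 6.3 perp -10.2 6.7
0.19 12 along83.6: -12.5 -4.5 perp -11.8 6.8
0.195 3 along83.6: -13.1 10.6 perp -1.1 6.5
0.2 11 along83.6: -23.7 15.3 perp -10.8 9.4
0.205 23 along83.6: -23.5 10.5 perp -11.1 10.6
0.21 22 along83.6: -25.7 -19.4 perp -11.5 10.9
188 205 104 136
(array([ 402.3, -216.3]), array([77.6, 62.9]), 84.0)
```

View pics/s1z.png

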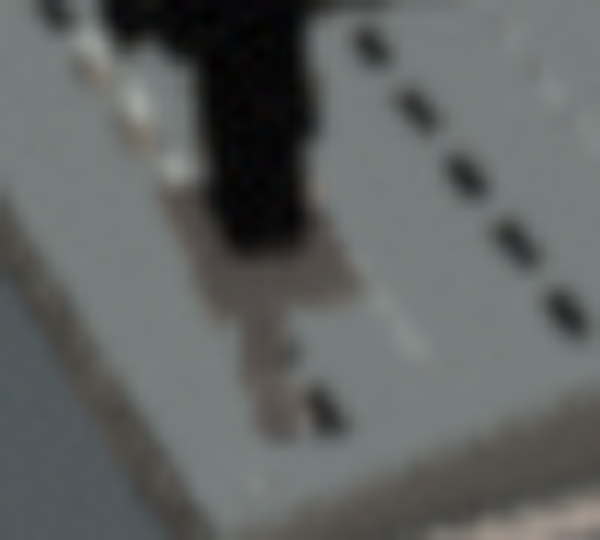

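```bash
python3 - <<'E'
from st import *
from bench import camera
c=camera("top");pickle.dump(c,open("pics/t1.pkl","wb"))
u,v=proj(c,[.389,-.21,.06]);u,v=int(u),int(v)
im=c["img"][v-30:v+30,u-40:u+40,::-1]
cv2.imwrite("pics/t1.png",cv2.resize(im,None,fx=9,fy=9,interpolation=cv2.INTER_CUBIC))
E
```

```text
(no output)
```

View pics/s1b.png

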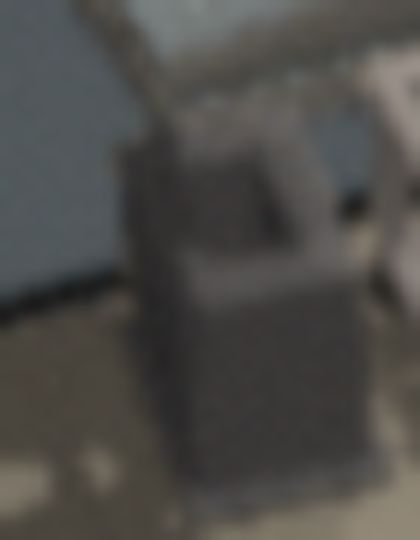

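View pics/t1.png

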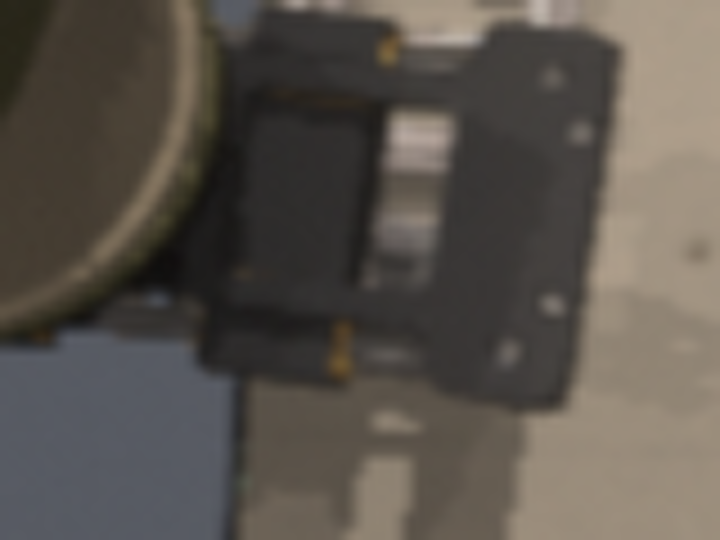

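```bash
python3 - <<'E'
from h import *
c=pickle.load(open("pics/s1.pkl","rb"));w=cloud(c)
a=np.radians(83.6);e=np.array([np.cos(a),np.sin(a)])
for sgn,n in((-1,"A x->-y"),(1,"B x->+y")):
    for nm,x,z in(("strap top",-13,.165),("strap top in",-8,.165),("strap z.145 outer",-13,.145),("strap.145 inner",-8,.145),("hook low",0,.1205),("tip",10,.1335),("strap bottom",-13,.128)):
        p=np.array([.3889,-.2106])+sgn*e*x/1000
        u,v=proj(c,[*p,z]);print(n,nm,"zoom px",round((u-175)*12),round((v-100)*12))
for v in range(124,138): print(v,[(u,*[int(q) if q==q else 0 for q in w[v,u]*1000]) for u in range(195,201)])
E
```

```text
A x->-y strap top zoom px 226 219
A x->-y strap top in zoom px 233 233
A x->-y strap z.145 outer zoom px 235 305
A x->-y strap.145 inner zoom px 241 319
A x->-y hook low zoom px 262 445
A x->-y tip zoom px 270 421
A x->-y strap bottom zoom px 242 376
B x->+y strap top zoom px 261 295
B x->+y strap top in zoom px 254 280
B x->+y strap z.145 outer zoom px 269 381
B x->+y strap.145 inner zoom px 262 366
B x->+y hook low zoom px 262 445
B x->+y tip zoom px 244 362
B x->+y strap bottom zoom px 276 453
124 [(195, 382, -226, 169), (196, 384, -227, 170), (197, 386, -229, 171), (198, 388, -229, 169), (199, 390, -232, 171), (200, 392, -232, 170)]
125 [(195, 381, -229, 169), (196, 383, -231, 170), (197, 384, -233, 170), (198, 386, -234, 170), (199, 389, -234, 170), (200, 392, -232, 167)]
126 [(195, 379, -234, 170), (196, 382, -233, 169), (197, 384, -234, 169), (198, 387, -233, 167), (199, 441, -69, 44), (200, 444, -71, 44)]
127 [(195, 388, -203, 144), (196, 391, -204, 144), (197, 394, -200, 140), (198, 395, -204, 143), (199, 440, -74, 44), (200, 442, -75, 44)]
128 [(195, 389, -202, 141), (196, 
[... 659 characters left out ...]
2)]
133 [(195, 421, -92, 42), (196, 388, -209, 131), (197, 390, -209, 131), (198, 393, -207, 128), (199, 394, -211, 131), (200, 439, -79, 28)]
134 [(195, 419, -98, 43), (196, 388, -208, 128), (197, 390, -208, 127), (198, 392, -210, 128), (199, 392, -218, 133), (200, 395, -215, 130)]
135 [(195, 419, -98, 40), (196, 387, -210, 127), (197, 386, -219, 133), (198, 389, -220, 133), (199, 392, -218, 130), (200, 393, -221, 132)]
136 [(195, 417, -103, 41), (196, 422, -98, 36), (197, 385, -222, 132), (198, 388, -220, 130), (199, 392, -217, 127), (200, 428, -112, 44)]
137 [(195, 416, -106, 40), (196, 418, -108, 41), (197, 421, -109, 41), (198, 422, -113, 43), (199, 425, -113, 43), (200, 426, -116, 44)]
```

Strap pixels just under the guard lie at y≈-0.203 (far side) and the tip at y≈-0.220, so the hook opens toward -y. I approach the bar from its +y side.

```bash
python3 -m inch '[[0,0,0,0,0,0.0425],[0,0,0,0,0,0]]'; python3 -c "
from st import *
show();print(toolshift([.4491,-.3618,.1765]))"
```

```text
time: 4.82
ee_pos: [0.3876, -0.21, 0.1976]
eef_rot: [0.995, -0.103, -0.001, -0.0]
ft_force: [-0.7, 0.4, -1.6]
width: 0.0235
t 4.83 p [ 387.6 -210.   197.6] yaw -11.79 z [-0.002  0.001 -1.   ] F [-0.72  0.43 -1.62] T [0.08  0.053 0.003] w 23.5
[2.281 3.401 0.52 ]
```

```bash
python3 -m inch '[[0.57,0.85,0,0,0,0],[0.57,0.85,0,0,0,0],[0.57,0.85,0.1,0,0,0],[0.57,0.85,0.42,0,0,0],[0,0,0,0,0,0]]'; python3 - <<'E'
from st import *
from bench import camera
show()
for n in("scene","top"):
    c=camera(n);w=cloud(c);pickle.dump(c,open(f"pics/{n}2.pkl","wb"))
    u,v=proj(c,[.46,-.39,.1]);u,v=int(u),int(v)
    im=c["img"][max(0,v-70):v+60,max(0,u-80):u+80,::-1]
    cv2.imwrite(f"pics/{n}2.png",cv2.resize(im,None,fx=4.5,fy=4.5,interpolation=cv2.INTER_CUBIC))
E
```

```text
time: 5.45
ee_pos: [0.4484, -0.3639, 0.1746]
eef_rot: [0.995, -0.103, -0.002, -0.001]
ft_force: [-0.5, 0.8, -1.7]
width: 0.0236
t 5.45 p [ 448.4 -363.9  174.6] yaw -11.86 z [-0.004  0.003 -1.   ] F [-0.53  0.76 -1.73] T [0.069 0.036 0.004] w 23.6
```

View pics/scene2.png

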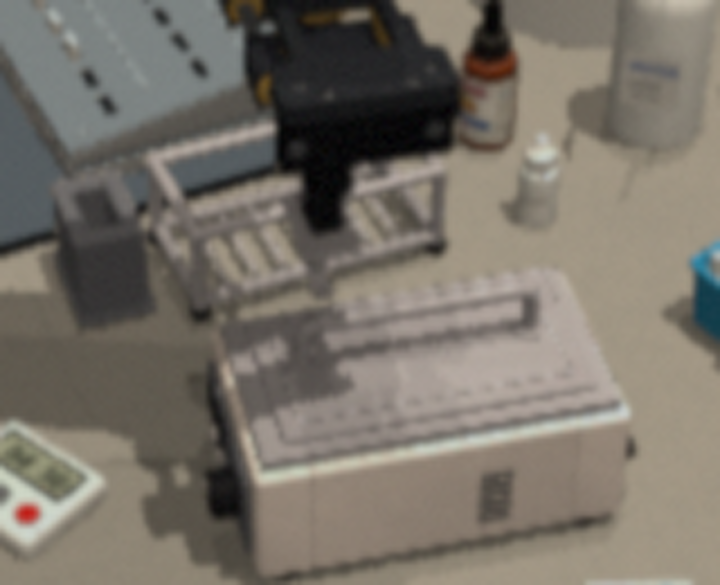

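The hook at (320,280) is just behind the bar's near end. I check its position against the bar in depth.

```bash
python3 - <<'E'
from h import *
c=pickle.load(open("pics/scene2.pkl","rb"));w=cloud(c)
a=np.radians(-11.8);ux=np.array([np.cos(a),np.sin(a)]);n=np.array([ux[1],-ux[0]])
o=np.array([.4762,-.4135])
P=w[np.isfinite(w[...,2])];s=(P[:,:2]-o)@ux*1000;t=(P[:,:2]-o)@n*1000;z=P[:,2]*1000
m=(abs(s+35)<40)&(t>-80)&(t<-25)&(z>94)&(z<170)
for z0 in range(94,150,4):
    k=m&(z>=z0)&(z<z0+4)
    if k.any(): print(z0,k.sum(),"s",s[k].min().round(1),s[k].max().round(1),"t",t[k].min().round(1),t[k].max().round(1))
k=(abs(s)<58)&(abs(t)<10)&(z>105)&(z<128);print("bar",k.sum(),"s",s[k].min(),s[k].max(),"t",np.median(t[k]),"z",np.median(z[k]))
for lo in(-55,-25,0,25):
    kk=k&(s>lo)&(s<lo+25)
    if kk.any(): print(lo,np.median(t[kk]),np.percentile(z[kk],90))
E
```

```text
98 5 s -40.5 -32.0 t -46.4 -39.1
102 18 s -40.6 -30.5 t -54.0 -34.0
106 12 s -39.7 -31.4 t -53.8 -31.6
110 5 s -36.1 -31.2 t -52.4 -47.7
114 1 s -38.3 -38.3 t -49.9 -49.9
138 1 s -49.0 -49.0 t -49.9 -49.9
142 81 s -50.7 -20.1 t -64.1 -25.0
146 12 s -49.7 -21.9 t -44.3 -26.2
bar 216 s -57.20845344259065 57.26224266869385 t 0.16839900371794264 z 119.57157338933615
-55 0.3769816281545187 122.01135003507889
-25 0.4525981046801885 121.96640425302814
0 -0.6090829399774425 121.71487218181504
25 0.018503149565430036 122.39399928677852
```

```bash
python3 -m inch '[[0,0.35,-0.02,0,0,0],[0,0.4,0,0,0,0],[0,0.2,0,0,0,0],[0,0.1,0,0,0,0],[0,0,0,0,0,0]]';python3 - <<'E'
from st import *
show()
from bench import camera
F=[]
for i in range(8):
    c=camera("scene");F.append(read_state()["ft_force"])
F=np.array(F);print(F.round(2));print(F.mean(0),F.std(0),read_state()["time"],read_state()["ee_pos"])
pickle.dump(c,open("pics/s3.pkl","wb"))
u,v=proj(c,[.46,-.39,.1]);u,v=int(u),int(v)
im=c["img"][max(0,v-70):v+60,max(0,u-80):u+80,::-1]
cv2.imwrite("pics/s3.png",cv2.resize(im,None,fx=4.5,fy=4.5,interpolation=cv2.INTER_CUBIC))
E
```

```text
time: 6.18
ee_pos: [0.441, -0.4032, 0.1789]
eef_rot: [0.995, -0.103, 0.0, -0.0]
ft_force: [0.5, 0.0, -1.4]
width: 0.0236
t 6.17 p [ 441.  -403.2  178.9] yaw -11.82 z [ 0.  0. -1.] F [ 0.46  0.02 -1.44] T [0.018 0.007 0.045] w 23.6
[[ 0.04  0.39 -0.09]
 [-0.14  0.3  -1.83]
 [-0.02  0.27 -1.34]
 [-0.17  0.28 -0.63]
 [ 0.49 -0.01 -1.84]
 [ 1.02 -0.35 -0.57]
 [-0.1  -0.03 -0.2 ]
 [ 0.42  0.85 -1.08]]
[ 0.19522655  0.2111935  -0.94852879] [0.39159081 0.33008363 0.63904927] 6.575 [ 0.44118607 -0.40297591  0.17903769]
```

View pics/s3.png

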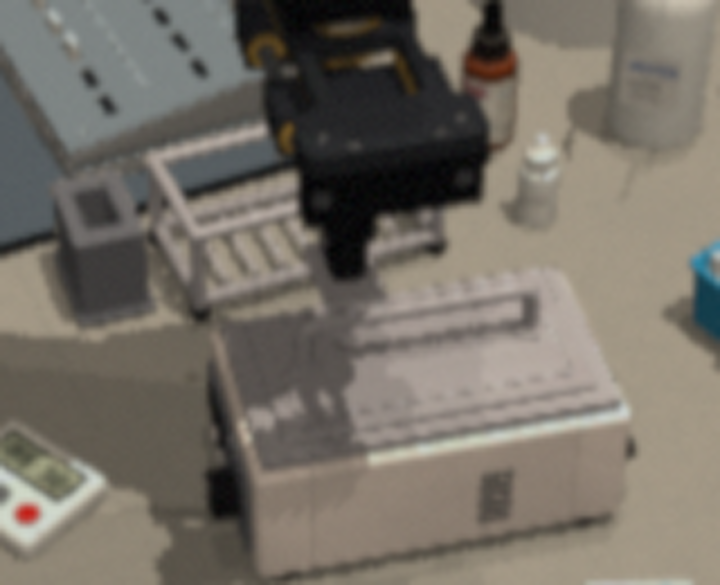

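```bash
cat > fav.py <<'E'
import sys
from h import *
from bench import camera,read_state
def fav(n):
    F=[]
    for i in range(n):
        c=camera("scene" if i%2 else "top");F.append(np.r_[read_state()["ft_force"],read_state()["torque"]])
    F=np.array(F);s=read_state()
    print("t",round(s["time"],2),"p",(s["ee_pos"]*1000).round(2),"F",F.mean(0).round(3),"sd",(F.std(0)/n**.5).round(2))
    return c
if __name__=="__main__": fav(int(sys.argv[1]))
E
python3 -m inch '[[0,0.04,0.03,0,0,0],[0,0.04,0,0,0,0],[0,0,-0.08,0,0,0],[0,0,-0.08,0,0,0],[0,0,0,0,0,0]]'; python3 fav.py 8; python3 -m inch '[[0,0,-0.03,0,0,0],[0,0,0,0,0,0]]'; python3 fav.py 6
```

```text
time: 7.2
ee_pos: [0.4406, -0.4062, 0.1845]
eef_rot: [0.995, -0.103, 0.0, 0.0]
ft_force: [0.4, 0.2, -1.2]
width: 0.0237
t 7.6 p [ 440.41 -406.29  184.15] F [ 0.229  0.042 -1.372  0.028  0.025 -0.01 ] sd [0.16 0.26 0.25 0.01 0.01 0.01]
time: 7.85
ee_pos: [0.4403, -0.4062, 0.1853]
eef_rot: [0.995, -0.103, -0.0, -0.0]
ft_force: [0.2, 1.4, -1.6]
width: 0.0236
t 8.15 p [ 440.39 -406.15  185.31] F [-0.21   0.745 -1.737  0.293  0.1    0.015] sd [0.13 0.16 0.12 0.02 0.01 0.01]
```

```bash
python3 -m inch '[[0,-0.03,0,0,0,0],[0,0,0,0,0,0]]'; python3 fav.py 4; python3 -m inch '[[0,0,-0.025,0,0,0],[0,0,0,0,0,0]]'; python3 fav.py 6
```

```text
time: 8.4
ee_pos: [0.4408, -0.4051, 0.1855]
eef_rot: [0.995, -0.103, 0.0, 0.0]
ft_force: [-0.0, -0.6, -1.4]
width: 0.0239
t 8.6 p [ 440.69 -405.21  185.44] F [ 0.005  0.19  -1.427  0.016  0.008  0.013] sd [0.09 0.15 0.13 0.02 0.   0.01]
time: 8.85
ee_pos: [0.4406, -0.4051, 0.1862]
eef_rot: [0.995, -0.103, -0.0, -0.0]
ft_force: [0.3, -0.2, -4.0]
width: 0.0234
t 9.15 p [ 440.61 -405.06  186.26] F [ 0.033 -0.563 -2.973 -0.019 -0.079 -0.029] sd [0.22 0.21 0.26 0.01 0.02 0.  ]
```

```bash
python3 -m inch '[[0,0,-0.02,0,0,0],[0,0,0,0,0,0]]'; python3 fav.py 5; python3 -m inch '[[0,0,-0.02,0,0,0],[0,0,0,0,0,0]]'; python3 fav.py 14
```

```text
time: 9.4
ee_pos: [0.4408, -0.4051, 0.1872]
eef_rot: [0.995, -0.103, 0.0, 0.0]
ft_force: [0.5, 0.1, -4.2]
width: 0.0239
t 9.65 p [ 440.76 -405.08  187.2 ] F [ 0.937 -0.137 -3.899 -0.005 -0.273  0.015] sd [0.29 0.16 0.3  0.01 0.02 0.01]
time: 9.9
ee_pos: [0.4407, -0.4051, 0.1881]
eef_rot: [0.995, -0.103, 0.0, 0.0]
ft_force: [0.4, 0.4, -3.9]
width: 0.0236
t 10.6 p [ 440.66 -405.09  187.98] F [ 0.863 -0.189 -3.679  0.022 -0.253 -0.   ] sd [0.13 0.12 0.15 0.01 0.01 0.01]
```

```bash
python3 -m inch '[[0,0,0.1,0,0,0],[0.25,0,0.05,0,0,0],[0.75,0,0,0,0,0],[0.75,0,0,0,0,0],[0,0,0,0,0,0]]'; python3 fav.py 5; python3 -m inch '[[0,0,-0.09,0,0,0],[0,0,-0.02,0,0,0],[0,0,0,0,0,0]]'; python3 fav.py 4
```

```text
time: 11.22
ee_pos: [0.5116, -0.4186, 0.1813]
eef_rot: [0.995, -0.102, 0.0, -0.001]
ft_force: [-0.5, 0.7, -1.3]
width: 0.0234
t 11.47 p [ 508.54 -419.79  182.16] F [ 0.474 -0.167 -1.14   0.016  0.041 -0.003] sd [0.16 0.33 0.23 0.01 0.01 0.01]
time: 11.85
ee_pos: [0.5089, -0.4195, 0.1862]
eef_rot: [0.995, -0.103, -0.0, -0.0]
ft_force: [-0.3, -0.1, -3.1]
width: 0.0235
t 12.05 p [ 508.92 -419.48  186.2 ] F [-5.660e-01  1.170e-01 -3.885e+00  3.800e-02  2.390e-01  2.000e-03] sd [0.51 0.24 0.22 0.01 0.02 0.01]
```

```bash
python3 -m inch '[[0,0,-0.02,0,0,0],[0,0,0,0,0,0]]'; python3 fav.py 5; python3 -m inch '[[0,0,-0.02,0,0,0],[0,0,0,0,0,0]]'; python3 fav.py 14
```

```text
time: 12.3
ee_pos: [0.5093, -0.4193, 0.1871]
eef_rot: [0.995, -0.103, 0.0, -0.0]
ft_force: [-0.2, 0.6, -4.4]
width: 0.0233
t 12.55 p [ 509.2  -419.4   187.13] F [-4.510e-01 -2.250e-01 -4.939e+00  6.000e-02  6.000e-02 -3.000e-03] sd [0.3  0.11 0.38 0.01 0.01 0.01]
time: 12.8
ee_pos: [0.5092, -0.4195, 0.1881]
eef_rot: [0.995, -0.103, 0.0, 0.0]
ft_force: [0.1, -1.3, -4.8]
width: 0.0237
t 13.5 p [ 509.21 -419.41  187.99] F [ 0.16  -0.138 -4.73   0.012 -0.013 -0.005] sd [0.16 0.16 0.12 0.01 0.01 0.01]
```

```bash
cat > tilt.py <<'E'
from fav import *
def tilt(c,ctr=(.4758,-.4143),yaw=-11.8,z=(.07,.112),half=(70,38)):
    w=cloud(c);a=np.radians(yaw);ux=np.array([np.cos(a),np.sin(a)]);n=np.array([-ux[1],ux[0]])
    P=w[np.isfinite(w[...,2])];q=P[:,:2]-np.array(ctr)
    s=q@ux*1000;t=q@n*1000
    m=(abs(s)<half[0])&(abs(t)<half[1])&(abs(t)>12)&(P[:,2]>z[0])&(P[:,2]<z[1])
    A=np.c_[s,t,np.ones_like(s)][m];b=P[m,2]*1000
    for _ in range(4):
        x=np.linalg.lstsq(A,b,rcond=None)[0];k=abs(A@x-b)<3;A,b=A[k],b[k]
    return len(b),np.degrees(np.arctan(x[:2])).round(2),x[2].round(2)
if __name__=="__main__":
    for f in("top0","scene0"): print(f,tilt(pickle.load(open(f"pics/{f}.pkl","rb"))))
    for n in("top","scene"): print(n,tilt(camera(n)))
E
python3 tilt.py
```

```text
top0 (1126, array([-0.02,  0.05]), np.float64(90.45))
scene0 (822, array([0.04, 0.45]), np.float64(91.63))
top (492, array([0.78, 0.35]), np.float64(91.93))
scene (831, array([0.99, 0.33]), np.float64(92.86))
```

Tilt sensing works: lifting at s=+35 mm raises the +x end by 0.9°. So the forces (about 3.46 N at +35, 2.44 N at -35) put the heavy end on the far, +x side, with b around 13–20 mm. I test s≈19 next.

```bash
python3 -m inch '[[0,0,0.1,0,0,0],[-0.2,0,0.04,0,0,0],[-0.2,0,-0.04,0,0,0],[0,0,-0.1,0,0,0],[0,0,0,0,0,0]]'; python3 fav.py 6;python3 tilt.py|tail -2;
```

```text
time: 14.22
ee_pos: [0.4934, -0.4162, 0.1883]
eef_rot: [0.995, -0.103, 0.0, 0.0]
ft_force: [0.8, -0.8, -4.4]
width: 0.024
t 14.53 p [ 493.54 -416.04  187.68] F [-0.048  0.051 -5.083  0.053  0.049 -0.006] sd [0.16 0.05 0.12 0.01 0.01 0.01]
top (374, array([-1.03,  0.42]), np.float64(92.92))
scene (817, array([-1.34,  0.05]), np.float64(93.61))
```

```bash
python3 -m inch '[[0,0,0.1,0,0,0],[0.07,0,0.02,0,0,0],[0.07,0,-0.02,0,0,0],[0,0,-0.1,0,0,0],[0,0,0,0,0,0]]'; python3 fav.py 6;python3 tilt.py|tail -2;
```

```text
time: 15.25
ee_pos: [0.499, -0.4172, 0.188]
eef_rot: [0.995, -0.103, -0.0, -0.0]
ft_force: [1.1, 0.8, -5.1]
width: 0.0236
t 15.55 p [ 498.85 -417.24  187.73] F [-0.114  0.237 -5.631  0.023  0.031  0.01 ] sd [0.24 0.33 0.25 0.01 0.01 0.02]
top (398, array([0.79, 1.36]), np.float64(92.26))
scene (831, array([0.61, 1.05]), np.float64(92.99))
```

```bash
python3 -m inch '[[0,0,0.1,0,0,0],[-0.035,0,0.02,0,0,0],[-0.035,0,-0.02,0,0,0],[0,0,-0.1,0,0,0],[0,0,0,0,0,0]]'; python3 fav.py 6;python3 tilt.py|tail -2;
```

```text
time: 16.27
ee_pos: [0.4962, -0.4168, 0.1881]
eef_rot: [0.995, -0.103, -0.0, 0.0]
ft_force: [-0.1, -0.6, -5.4]
width: 0.0235
t 16.57 p [ 496.16 -416.65  187.69] F [ 1.380e-01  2.530e-01 -5.226e+00  4.000e-02  3.600e-02  5.000e-03] sd [0.23 0.22 0.13 0.01 0.01 0.01]
top (379, array([-0.66,  0.52]), np.float64(92.85))
scene (807, array([-0.59, -0.33]), np.float64(93.52))
```

```bash
python3 -m inch '[[0,0,0.1,0,0,0],[0.02,0,0.02,0,0,0],[0.018,0,-0.02,0,0,0],[0,0,-0.1,0,0,0],[0,0,0,0,0,0]]'; python3 tilt.py|tail -2; python3 -m inch '[[0,0,-0.04,0,0,0],[0,0,0,0,0,0]]'; python3 fav.py 4;python3 tilt.py|tail -2;
```

```text
time: 17.3
ee_pos: [0.4977, -0.417, 0.1881]
eef_rot: [0.995, -0.103, 0.0, 0.0]
ft_force: [0.2, 0.4, -5.9]
width: 0.0231
top (397, array([-0.33,  1.16]), np.float64(92.65))
scene (834, array([-0.16,  1.07]), np.float64(93.39))
time: 17.65
ee_pos: [0.4978, -0.4171, 0.1896]
eef_rot: [0.995, -0.103, 0.0, 0.0]
ft_force: [0.3, -0.1, -4.3]
width: 0.0235
t 17.85 p [ 497.72 -417.01  189.5 ] F [-8.200e-02  1.740e-01 -5.259e+00  4.400e-02  3.700e-02  4.000e-03] sd [0.11 0.08 0.3  0.   0.01 0.01]
top (403, array([0.12, 2.21]), np.float64(94.57))
scene (840, array([-0.12,  1.05]), np.float64(94.97))
```

```bash
python3 -m inch '[[0,0,-0.05,0,0,0],[0,0,-0.05,0,0,0],[0,0,0,0,0,0]]'; python3 fav.py 4;python3 tilt.py|tail -2;
```

```text
time: 18.32
ee_pos: [0.4979, -0.4171, 0.1939]
eef_rot: [0.995, -0.103, 0.0, 0.0]
ft_force: [0.2, 0.3, -5.5]
width: 0.0237
t 18.52 p [ 497.7  -417.04  193.51] F [-1.270e-01  3.900e-02 -5.387e+00  3.300e-02  2.400e-02 -1.000e-03] sd [0.23 0.14 0.25 0.01 0.01 0.  ]
top (410, array([0.43, 1.45]), np.float64(98.52))
scene (672, array([0.09, 1.94]), np.float64(98.82))
```

```bash
python3 -m inch '[[0,0,-0.06,0,0,0],[0,0,-0.08,0,0,0],[0,0,-0.08,0,0,0],[0,0,-0.06,0,0,0],[0,0,0,0,0,0]]'; python3 fav.py 5
python3 - <<'E'
from tilt import *
for n in("top","scene"):
    c=camera(n); pickle.dump(c,open(f"pics/{n}4.pkl","wb"));print(tilt(c,z=(.09,.122)))
    u,v=proj(c,[.476,-.415,.13]);u,v=int(u),int(v)
    im=c["img"][max(0,v-60):v+65,max(0,u-80):u+80,::-1]
    cv2.imwrite(f"pics/{n}4.png",cv2.resize(im,None,fx=4.5,fy=4.5,interpolation=cv2.INTER_CUBIC))
E
```

```text
time: 19.25
ee_pos: [0.4979, -0.4171, 0.2051]
eef_rot: [0.995, -0.103, 0.0, 0.0]
ft_force: [-0.3, 0.6, -4.7]
width: 0.0236
t 19.5 p [ 497.69 -417.    204.64] F [ 8.00e-02  2.31e-01 -5.54e+00  3.00e-02  6.00e-02  3.00e-03] sd [0.12 0.13 0.2  0.01 0.01 0.01]
(436, array([0.26, 1.74]), np.float64(109.71))
(841, array([-0.26,  0.85]), np.float64(110.16))
```

View pics/scene4.png

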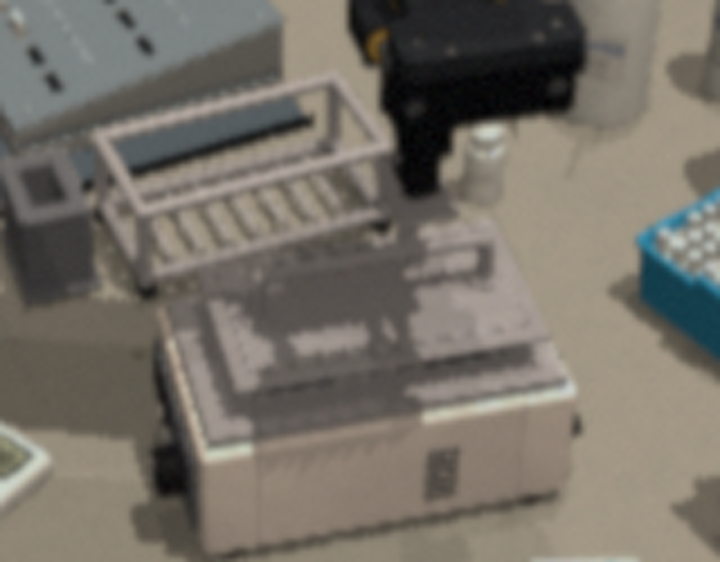

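The lid hangs level with the basket rising freely, and the lateral force is about 0. I keep lifting.

```bash
python3 -m inch '[[0,0,-0.08,0,0,0],[0,0,-0.1,0,0,0],[0,0,-0.12,0,0,0],[0,0,-0.12,0,0,0],[0,0,-0.1,0,0,0]]';  python3 -m inch '[[0,0,-0.12,0,0,0],[0,0,-0.14,0,0,0],[0,0,-0.14,0,0,0],[0,0,-0.12,0,0,0],[0,0,-0.06,0,0,0]]'; python3 -m inch '[[0,0,0,0,0,0]]'; python3 fav.py 4
python3 - <<'E'
from tilt import *
for n in("top","scene"):
    c=camera(n); pickle.dump(c,open(f"pics/{n}5.pkl","wb"));print(tilt(c,z=(.13,.168)))
    w=cloud(c);m=(w[...,2]>.138)&(w[...,2]<.165)&(w[...,0]>.37)&(w[...,0]<.58)&(w[...,1]>-.5)&(w[...,1]<-.33)
    k,L,st,_=cv2.connectedComponentsWithStats(m.astype(np.uint8));i=1+st[1:,4].argmax();print(n,st[i,4],rect(w[L==i]))
    u,v=proj(c,[.476,-.415,.13]);u,v=int(u),int(v)
    im=c["img"][max(0,v-60):v+65,max(0,u-80):u+80,::-1]
    cv2.imwrite(f"pics/{n}5.png",cv2.resize(im,None,fx=4.5,fy=4.5,interpolation=cv2.INTER_CUBIC))
E
```

```text
time: 20.23
ee_pos: [0.4978, -0.4171, 0.2261]
eef_rot: [0.995, -0.103, 0.0, 0.0]
ft_force: [1.2, -0.1, -5.6]
width: 0.0233
time: 20.85
ee_pos: [0.4978, -0.4171, 0.2492]
eef_rot: [0.995, -0.103, 0.0, 0.0]
ft_force: [-1.4, -1.1, -4.9]
width: 0.0235
time: 20.98
ee_pos: [0.4978, -0.4171, 0.2489]
eef_rot: [0.995, -0.103, 0.0, 0.0]
ft_force: [0.5, -0.3, -4.7]
width: 0.0234
t 21.18 p [ 497.65 -416.99  248.51] F [-0.133  0.55  -5.581  0.061  0.028 -0.006] sd [0.17 0.29 0.21 0.01 0.02 0.01]
(533, array([0.31, 1.69]), np.float64(153.65))
top 939 (array([ 452.3, -415.9]), array([ 73.1, 100.3]), 78.8)
(879, array([-0.14,  1.08]), np.float64(154.11))
scene 1810 (array([ 480.5, -414.4]), array([ 90.2, 152.1]), 78.7)
```

View pics/scene5.png

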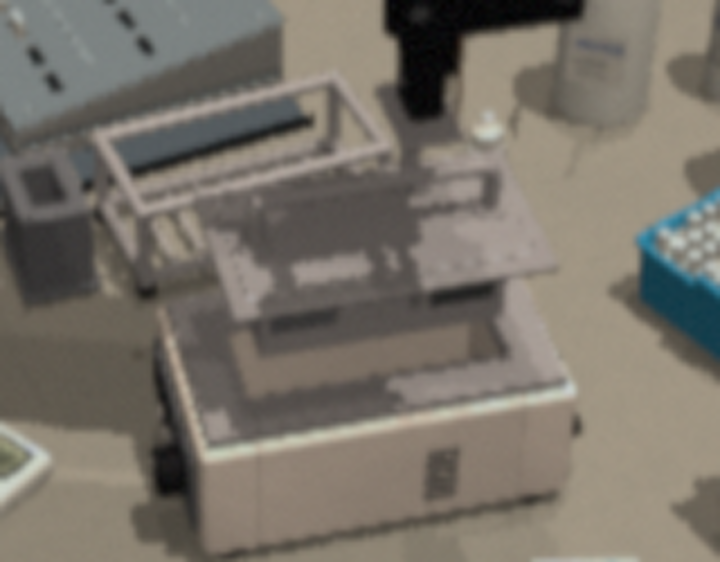

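View pics/top5.png

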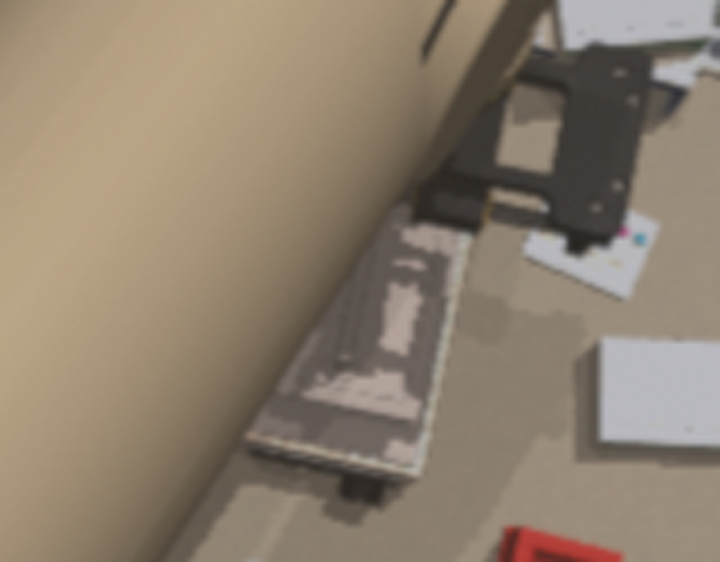

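```bash
python3 - <<'E'
from h import *
def meas(f,zb,zp,ctr,yaw):
    c=pickle.load(open(f,"rb"));w=cloud(c);P=w[np.isfinite(w[...,2])]
    a=np.radians(yaw);ux=np.array([np.cos(a),np.sin(a)]);n=np.array([ux[1],-ux[0]])
    q=P[:,:2]-np.array(ctr);s=q@ux*1000;t=q@n*1000;z=P[:,2]*1000
    k=(abs(s)<75)&(abs(t)<14)&(z>zb[0])&(z<zb[1])
    x=P[k];print(f,"bar n",k.sum(),"s",np.sort(s[k])[[0,1,2,-3,-2,-1]].round(1),"t",np.median(t[k]).round(1),rect(x))
    k=(abs(s)<95)&(abs(t)<60)&(z>zp[0])&(z<zp[1])
    print(" plate s",np.percentile(s[k],[0.3,1,99,99.7]).round(1),"t",np.percentile(t[k],[0.3,1,99,99.7]).round(1))
meas("pics/scene0.pkl",(108,126),(88,93),(.4762,-.4135),-11.8)
meas("pics/top0.pkl",(108,126),(88,93),(.4762,-.4135),-11.8)
meas("pics/scene5.pkl",(171,190),(148,160),(.4762,-.4135),-11.8)
E
```

```text
pics/scene0.pkl bar n 217 s [-57.2 -56.8 -56.4  59.4  59.9  60.5] t 0.7 (array([ 478. , -412.9]), array([ 10.9, 117.7]), 78.8)
 plate s [-77.4 -73.9  76.1  77.5] t [-45.1 -43.7  43.   45.6]
pics/top0.pkl bar n 162 s [-59.6 -59.  -58.1  56.2  56.7  56.9] t -0.2 (array([ 474.9, -413. ]), array([  7.9, 116.4]), 78.7)
 plate s [-76.1 -74.7  74.1  75.3] t [-43.  -42.2  41.8  42.7]
pics/scene5.pkl bar n 266 s [-54.6 -54.4 -53.9  62.3  62.3  62.5] t 1.9 (array([ 480., -414.]), array([ 19.8, 117.2]), 80.8)
 plate s [-71.2 -70.5  78.6  79.7] t [-43.8 -42.1  43.   43.7]
```

```bash
python3 - <<'E'
from h import *
c=pickle.load(open("pics/top0.pkl","rb"));w=cloud(c)
for u,v in((277,196),(277,205),(323,208),(323,214)): print(w[int(v*.64),int(u*.64)].round(3))
from st import *
show();print(toolshift([.5194,-.2231,.2489]))
E
```

```text
[ 0.641 -0.185  0.08 ]
[ 0.633 -0.181  0.059]
[ 0.631 -0.256  0.051]
[ 0.627 -0.255  0.041]
t 21.27 p [ 497.7 -417.   248.6] yaw -11.81 z [-0.  0. -1.] F [-0.08  0.13 -4.43] T [0.068 0.019 0.037] w 23.3
[-0.461 -4.855 -0.007]
```

```bash
python3 -m inch '[[-0.01,-0.06,0,0,0,0],[-0.01,-0.12,0,0,0,0],[-0.02,-0.18,0,0,0,0],[-0.02,-0.24,0,0,0,0],[-0.03,-0.3,0,0,0,0]]'; python3 -m inch '[[-0.03,-0.36,0,0,0,0],[-0.03,-0.36,0,0,0,0],[-0.03,-0.36,0,0,0,0],[-0.03,-0.36,0,0,0,0],[-0.03,-0.36,0,0,0,0]]'; python3 -m inch '[[-0.03,-0.36,0,0,0,0],[-0.03,-0.36,0,0,0,0],[-0.03,-0.36,0,0,0,0],[-0.02,-0.3,0,0,0,0],[-0.02,-0.24,0,0,0,0]]'; python3 -m inch '[[-0.02,-0.2,0,0,0,-0.01],[-0.02,-0.16,0,0,0,-0.015],[-0.01,-0.12,0,0,0,-0.015],[0,-0.06,0,0,0,-0.015],[0,0,0,0,0,-0.014]]'; python3 -m inch '[[0,0,0,0,0,0]]'
python3 - <<'E'
from st import *
show();print(toolshift([.5194,-.2231,.2489]))
from bench import camera
for n in("top","scene"):
    c=camera(n); pickle.dump(c,open(f"pics/{n}6.pkl","wb"))
    u,v=proj(c,[.50,-.223,.12]);u,v=int(u),int(v)
    im=c["img"][max(0,v-65):v+65,max(0,u-80):u+80,::-1]
    cv2.imwrite(f"pics/{n}6.png",cv2.resize(im,None,fx=4.5,fy=4.5,interpolation=cv2.INTER_CUBIC))
    from tilt import tilt
    print(tilt(c,(.5004,-.2232),-3.2,(.13,.168)))
E
```

```text
time: 21.9
ee_pos: [0.5018, -0.3802, 0.2488]
eef_rot: [0.995, -0.103, 0.0, 0.0]
ft_force: [0.8, -0.4, -4.9]
width: 0.0237
time: 22.52
ee_pos: [0.5106, -0.3083, 0.2488]
eef_rot: [0.995, -0.103, 0.0, 0.0]
ft_force: [0.3, 0.9, -6.0]
width: 0.0238
time: 23.15
ee_pos: [0.5188, -0.2441, 0.2488]
eef_rot: [0.995, -0.103, 0.0, 0.0]
ft_force: [0.1, -0.4, -5.4]
width: 0.0236
time: 23.78
ee_pos: [0.5205, -0.2233, 0.2488]
eef_rot: [1.0, -0.03, 0.0, 0.0]
ft_force: [-0.5, -1.3, -4.0]
width: 0.0237
time: 23.9
ee_pos: [0.5204, -0.2236, 0.2487]
eef_rot: [1.0, -0.031, -0.0, 0.0]
ft_force: [-0.2, -0.4, -5.2]
width: 0.0234
t 23.9 p [ 520.4 -223.6  248.7] yaw -3.52 z [-0. -0. -1.] F [-0.23 -0.42 -5.22] T [-0.034  0.006 -0.018] w 23.4
[-0.026 -0.011 -0.005]
(946, array([-0.25,  0.62]), np.float64(153.16))
(643, array([-0.18,  1.09]), np.float64(154.37))
```

View pics/scene6.png

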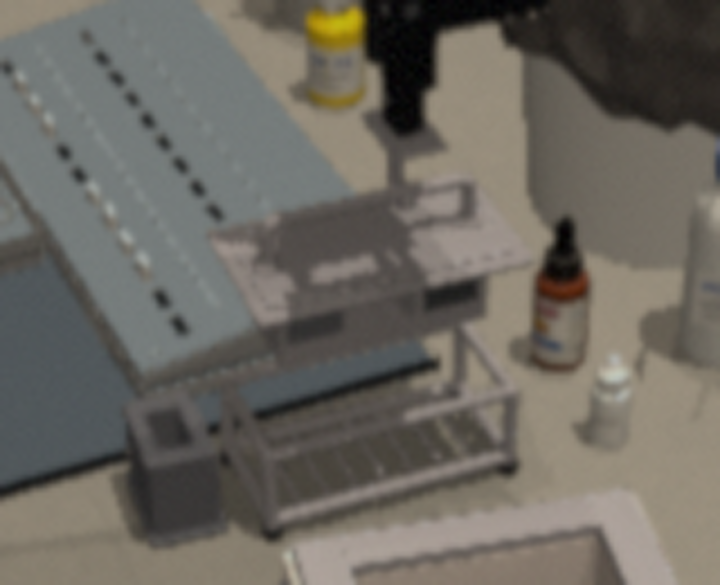

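View pics/top6.png

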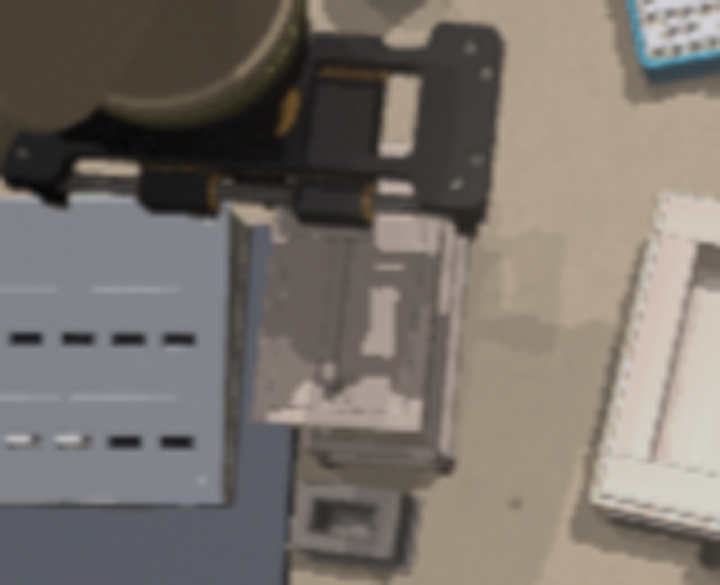

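```bash
python3 - <<'E'
from h import *
for n in("top","scene"):
    c=pickle.load(open(f"pics/{n}6.pkl","rb"));w=cloud(c)
    X,Y,Z=w[...,0],w[...,1],w[...,2]
    m=(Z>.147)&(Z<.160)&(X>.40)&(X<.60)&(Y>-.3)&(Y<-.15)
    k,L,st,_=cv2.connectedComponentsWithStats(m.astype(np.uint8));i=1+st[1:,4].argmax();print(n,st[i,4],rect(w[L==i]),w[L==i].min(0).round(4),w[L==i].max(0).round(4))
E
```

```text
top 1541 (array([ 481.4, -223.2]), array([ 86.3, 112.4]), 86.9) [ 0.4247 -0.2689  0.1478] [ 0.5386 -0.178   0.1594]
scene 1259 (array([ 503.1, -224.3]), array([ 91.7, 152. ]), 86.6) [ 0.4252 -0.2709  0.1471] [ 0.5797 -0.1756  0.1596]
```

```bash
python3 -m inch '[[-0.03,0,0.1,0,0,0],[-0.02,0,0.2,0,0,0],[0,0,0.25,0,0,0],[0,0,0.25,0,0,0],[0,0,0.2,0,0,0]]'; python3 fav.py 2;  python3 -m inch '[[0,0,0.2,0,0,0],[0,0,0.25,0,0,0],[0,0,0.25,0,0,0],[0,0,0.2,0,0,0],[0,0,0.1,0,0,0]]'; python3 fav.py 3
python3 - <<'E'
from tilt import *
for n in("top","scene"):
    c=camera(n); pickle.dump(c,open(f"pics/{n}7.pkl","wb"));print(tilt(c,(.5004,-.2232),-3.2,(.055,.09)))
    u,v=proj(c,[.50,-.223,.12]);u,v=int(u),int(v)
    im=c["img"][max(0,v-65):v+65,max(0,u-80):u+80,::-1]
    cv2.imwrite(f"pics/{n}7.png",cv2.resize(im,None,fx=4.5,fy=4.5,interpolation=cv2.INTER_CUBIC))
E
```

```text
time: 24.62
ee_pos: [0.5183, -0.2231, 0.2078]
eef_rot: [1.0, -0.031, -0.0, -0.0]
ft_force: [-0.7, -0.5, -5.1]
width: 0.0234
t 24.73 p [ 518.   -222.96  207.53] F [ 2.230e-01 -4.000e-03 -5.969e+00  5.500e-02  4.100e-02  2.000e-03] sd [0.58 0.13 0.26 0.01 0.02 0.01]
time: 25.35
ee_pos: [0.5183, -0.2231, 0.168]
eef_rot: [1.0, -0.031, -0.0, -0.0]
ft_force: [-0.2, 0.3, -5.6]
width: 0.0234
t 25.5 p [ 518.54 -223.09  168.75] F [ 0.039 -0.114 -5.756  0.05   0.014  0.009] sd [0.1  0.26 0.2  0.01 0.01 0.01]
(768, array([-0.21,  0.46]), np.float64(73.06))
(341, array([-0.03,  2.95]), np.float64(74.18))
```

View pics/scene7.png

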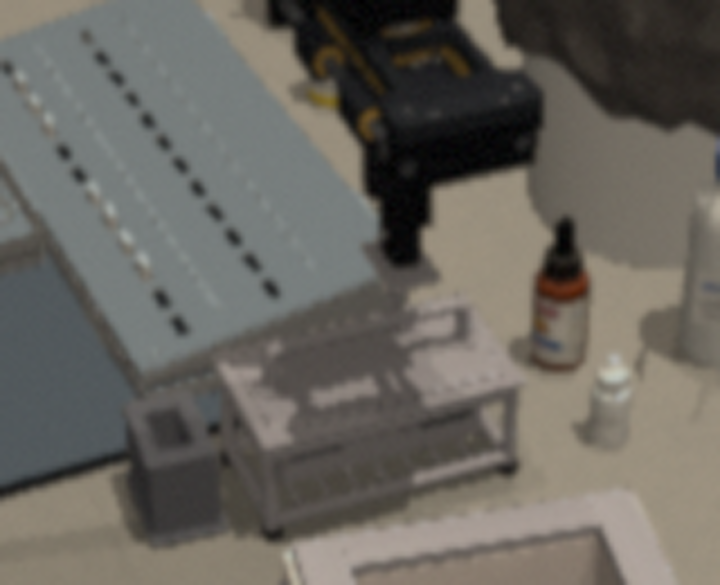

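The basket is inside the stand and the lid is about 5 mm above the wires. I lower slowly.

```bash
python3 -m inch '[[0,0,0.05,0,0,0],[0,0,0.04,0,0,0],[0,0,0.03,0,0,0],[0,0,0.03,0,0,0],[0,0,0,0,0,0]]'; python3 fav.py 3;  python3 -m inch '[[0,0,0.03,0,0,0],[0,0,0.03,0,0,0],[0,0,0,0,0,0]]'; python3 fav.py 4; python3 tilt.py >/dev/null; python3 - <<'E'
from tilt import *
for n in("top","scene"): print(tilt(camera(n),(.4995,-.2232),-3.2,(.055,.09),(60,36)))
E
```

```text
time: 26.22
ee_pos: [0.5187, -0.2231, 0.163]
eef_rot: [1.0, -0.031, 0.0, 0.0]
ft_force: [0.4, 0.7, -2.7]
width: 0.0236
t 26.38 p [ 518.72 -223.12  162.98] F [ 1.100e-01  2.200e-01 -2.578e+00  1.210e-01 -2.000e-02  1.000e-03] sd [0.28 0.24 0.28 0.01 0.01 0.02]
time: 26.75
ee_pos: [0.5185, -0.2232, 0.1603]
eef_rot: [1.0, -0.031, 0.0, 0.0]
ft_force: [0.5, 0.7, -2.4]
width: 0.0235
t 26.95 p [ 518.54 -223.19  160.45] F [ 0.437 -0.    -1.589  0.026  0.047 -0.004] sd [0.02 0.3  0.15 0.01 0.01 0.01]
(608, array([-0.01, -0.05]), np.float64(67.56))
(447, array([-0.15,  0.35]), np.float64(68.72))
```

```bash
python3 -m inch '[[0,0,0.09,0,0,0],[0,0,0.09,0,0,0],[0,0,0.01,0,0,0],[0,0,0,0,0,0]]'; python3 fav.py 3; python3 -m inch '[[0,-0.1,0,0,0,0],[0,-0.1,0,0,0,0],[0,0,0,0,0,0]]';python3 fav.py 3;python3 -m inch '[[0,-0.15,0,0,0,0],[0,-0.2,0,0,0,0],[0,-0.2,0,0,0,0],[0,0,0,0,0,0]]'; python3 fav.py 2
python3 - <<'E'
from tilt import *
for n in("scene",):
    c=camera(n); pickle.dump(c,open(f"pics/{n}8.pkl","wb"));print(tilt(c,(.4995,-.2232),-3.2,(.055,.09),(60,36)))
    u,v=proj(c,[.50,-.223,.12]);u,v=int(u),int(v)
    im=c["img"][max(0,v-65):v+65,max(0,u-80):u+80,::-1]
    cv2.imwrite(f"pics/{n}8.png",cv2.resize(im,None,fx=4.5,fy=4.5,interpolation=cv2.INTER_CUBIC))
E
```

```text
time: 27.65
ee_pos: [0.5185, -0.2231, 0.1527]
eef_rot: [1.0, -0.031, -0.0, 0.0]
ft_force: [1.2, -0.7, -1.5]
width: 0.0237
t 27.8 p [ 518.55 -223.11  152.85] F [ 3.200e-02 -1.080e-01 -1.566e+00  3.600e-02 -1.000e-03  1.700e-02] sd [0.22 0.08 0.16 0.01 0.01 0.02]
time: 28.18
ee_pos: [0.5192, -0.2145, 0.1528]
eef_rot: [1.0, -0.03, 0.0, -0.0]
ft_force: [0.2, 0.5, -0.7]
width: 0.0236
t 28.32 p [ 518.98 -215.24  152.77] F [ 0.013  0.137 -0.854  0.021 -0.015  0.02 ] sd [0.26 0.02 0.11 0.02 0.02 0.03]
time: 28.82
ee_pos: [0.5206, -0.1921, 0.1529]
eef_rot: [1.0, -0.03, 0.0, -0.0]
ft_force: [-0.2, -0.5, -1.0]
width: 0.0238
t 28.93 p [ 520.37 -193.21  152.79] F [-2.400e-01 -3.220e-01 -1.357e+00 -1.000e-03  2.800e-02 -3.300e-02] sd [0.05 0.04 0.08 0.03 0.02 0.02]
(442, array([0.35, 0.66]), np.float64(69.0))
```

View pics/scene8.png

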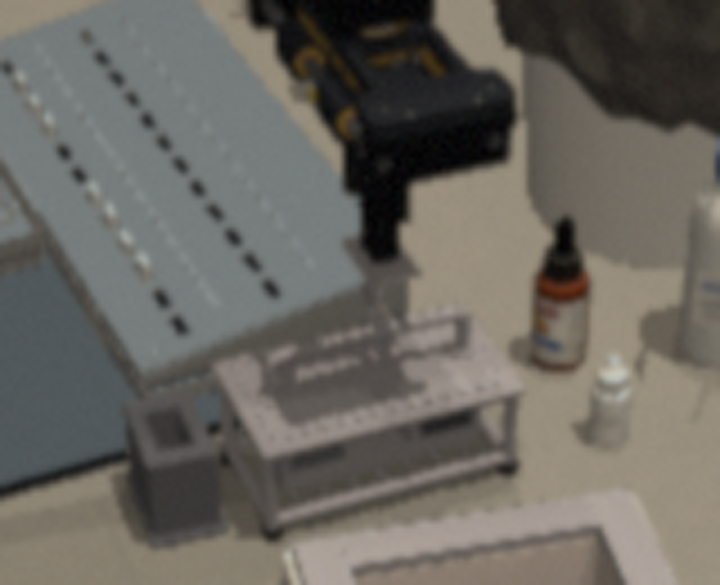

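The hook is out from under the bar and the lid lies flat on the wires. Now I raise and return to the block.

```bash
python3 -m inch '[[0,0,-0.3,0,0,0],[0,0,-0.6,0,0,0],[0,0,-0.5,0,0,0.014],[0,0,0,0,0,0.0125],[0,0,0,0,0,0]]'; python3 -c "
from st import *
show();print(toolshift([.3882,-.2103,.205]))"
```

```text
time: 29.6
ee_pos: [0.5201, -0.1933, 0.2083]
eef_rot: [0.998, -0.059, -0.0, 0.0]
ft_force: [-0.6, 0.1, -1.5]
width: 0.024
t 29.6 p [ 520.1 -193.3  208.3] yaw -6.73 z [-0.001  0.    -1.   ] F [-0.59  0.07 -1.47] T [ 0.004  0.03  -0.012] w 24.0
[-3.224  0.809  0.083]
```

```bash
python3 -m inch '[[-0.5,0.1,0,0,0,0],[-0.8,0.2,0,0,0,0],[-0.9,0.25,0,0,0,0],[-0.7,0.2,0,0,0,0],[-0.32,0.06,0,0,0,0]]'; python3 -m inch '[[0,0,0.1,0,0,0],[0,0,0,0,0,0]]'; python3 -c "
from st import *
show();print(toolshift([.3882,-.2103,.15]))
from bench import camera
c=camera('scene');pickle.dump(c,open('pics/s9.pkl','wb'))
w=cloud(c);X,Y,Z=w[...,0],w[...,1],w[...,2]
m=(X>.35)&(X<.43)&(Y>-.25)&(Y<-.17)&(Z>.11)&(Z<.185);P=w[m]
a=np.radians(83.6);e=np.array([np.cos(a),np.sin(a)]);o=s['ee_pos'][:2]
dz=s['ee_pos'][2]-.2009
for z0 in np.arange(.12,.18,.005):
    q=P[(P[:,2]>=z0+dz)&(P[:,2]<z0+dz+.005)]
    if len(q):
        t=(q[:,:2]-o)@e*1000;t2=(q[:,:2]-o)@np.array([-e[1],e[0]])*1000
        print(round(z0,3),len(q),t.min().round(1),t.max().round(1),'perp',t2.min().round(1),t2.max().round(1))
"
```

```text
time: 30.22
ee_pos: [0.387, -0.2107, 0.2081]
eef_rot: [0.998, -0.059, -0.001, -0.0]
ft_force: [0.7, 0.7, -1.3]
width: 0.0239
time: 30.48
ee_pos: [0.3893, -0.2098, 0.2042]
eef_rot: [0.998, -0.058, -0.0, -0.0]
ft_force: [0.5, -0.2, -2.0]
width: 0.0233
t 30.48 p [ 389.3 -209.8  204.2] yaw -6.65 z [-0.     0.001 -1.   ] F [ 0.48 -0.18 -1.97] T [ 0.023 -0.051  0.024] w 23.3
[-0.026  0.016  1.355]
0.12 2 -1.2 -0.4 perp -2.8 1.7
0.125 6 -5.0 2.0 perp -6.3 2.4
0.13 18 -10.7 11.2 perp -6.6 2.2
0.135 11 -12.2 11.1 perp -7.2 1.3
0.14 6 4.1 9.2 perp -4.4 2.4
0.165 28 -24.9 12.1 perp -17.4 12.5
0.17 79 -25.2 21.2 perp -16.8 12.8
0.175 17 -14.9 -0.9 perp -9.4 6.5
```

```bash
python3 -m inch '[[-0.026,0.016,0.4,0,0,0],[0,0,0.5,0,0,0],[0,0,0.35,0,0,0],[0,0,0,0,0,0]]'; python3 -c "
from st import *
show();print(toolshift([.3882,-.2103,.093]))"; python3 -m inch '[[0,0,0.2,0,0,0],[0,0,0.2,0,0,0],[0,0,0,0,0,0]]'; python3 fav.py 2
```

```text
time: 31.02
ee_pos: [0.3869, -0.2104, 0.1534]
eef_rot: [0.998, -0.058, -0.001, -0.001]
ft_force: [-0.5, 0.3, -1.0]
width: 0.0235
t 31.02 p [ 386.9 -210.4  153.4] yaw -6.69 z [-0.002  0.001 -1.   ] F [-0.52  0.35 -1.  ] T [0.049 0.019 0.058] w 23.5
[ 0.035 -0.003  1.51 ]
time: 31.4
ee_pos: [0.3872, -0.2107, 0.1382]
eef_rot: [0.998, -0.059, -0.0, -0.0]
ft_force: [-0.5, 0.5, -0.5]
width: 0.0236
t 31.5 p [ 387.62 -210.87  138.88] F [ 0.696  0.169 -0.53   0.052  0.035 -0.027] sd [0.15 0.01 0.08 0.03 0.03 0.01]
```

```bash
python3 -m inch '[[0.015,-0.01,0.1,0,0,0],[0,0,0.25,0,0,0],[0,0,0.35,0,0,0],[0,0,0.3,0,0,0],[0,0,0.1,0,0,0]]'; python3 fav.py 3
```

```text
time: 32.12
ee_pos: [0.3876, -0.2102, 0.0935]
eef_rot: [0.998, -0.058, -0.001, -0.0]
ft_force: [-0.1, 0.5, -1.1]
width: 0.0234
t 32.27 p [ 388.18 -210.48   94.64] F [ 1.500e-02  3.190e-01 -1.281e+00  1.400e-02  3.600e-02 -1.000e-03] sd [0.13 0.29 0.28 0.02 0.03 0.02]
```

```bash
python3 -m inch '[[0,0,0.05,0,0,0],[0,0,0.03,0,0,0],[0,0,0,0,0,0]]'; python3 fav.py 4;python3 -m inch '[[0,0,0.015,0,0,0],[0,0,0,0,0,0]]'; python3 fav.py 4
```

```text
time: 32.65
ee_pos: [0.3882, -0.2105, 0.0916]
eef_rot: [0.998, -0.058, 0.0, 0.0]
ft_force: [-0.0, 0.6, -2.1]
width: 0.0234
t 32.85 p [ 388.21 -210.54   91.63] F [-0.631  0.179 -1.658  0.092  0.017  0.047] sd [0.27 0.18 0.24 0.01 0.02 0.  ]
time: 33.1
ee_pos: [0.3882, -0.2105, 0.0909]
eef_rot: [0.998, -0.059, 0.0, 0.0]
ft_force: [0.7, -0.0, -1.5]
width: 0.0238
t 33.3 p [ 388.2  -210.53   90.96] F [ 0.456  0.451 -1.498  0.077 -0.006  0.004] sd [0.2  0.21 0.21 0.01 0.01 0.01]
```

```bash
python3 -m inch '[[0,0,0.02,0,0,0],[0,0,0,0,0,0]]'; python3 fav.py 4;python3 -m inch '[[0,0,0.02,0,0,0],[0,0,0,0,0,0]]'; python3 fav.py 4
```

```text
time: 33.55
ee_pos: [0.3883, -0.2105, 0.0908]
eef_rot: [0.998, -0.059, -0.0, 0.0]
ft_force: [-3.5, 2.2, 8.7]
width: 0.0237
t 33.75 p [ 388.28 -210.52   90.85] F [-3.493e+00  2.843e+00  8.942e+00  5.070e-01  9.320e-01  2.000e-03] sd [0.23 0.26 0.32 0.01 0.01 0.01]
time: 34.0
ee_pos: [0.3883, -0.2106, 0.0908]
eef_rot: [0.998, -0.059, -0.0, 0.0]
ft_force: [-7.2, 4.6, 19.8]
width: 0.0239
t 34.2 p [ 388.33 -210.56   90.82] F [-7.9650e+00  4.1700e+00  1.9751e+01  1.0550e+00  1.9170e+00 -1.0000e-02] sd [0.23 0.21 0.42 0.01 0.01 0.01]
```

Contact: the guard is on the block top. I ease off 1.6 mm, open the gripper and check.

```bash
python3 -m inch '[[0,0,-0.035,0,0,0],[0,0,0,0,0,0]]'; python3 -m inch '[[0,0,0,0,0,0],[0,0,0,0,0,0],[0,0,0,0,0,0],[0,0,0,0,0,0],[0,0,0,0,0,0]]' 0.6; python3 -m inch '[[0,0,0,0,0,0],[0,0,-0.5,0,0,0],[0,0,-0.9,0,0,0],[0,0,-0.9,0,0,0],[0,0,-0.9,0,0,0]]'; python3 -m inch '[[0,0,-0.5,0,0,0],[0,0.9,0,0,0,0],[0,0.9,0,0,0,0],[0,0.9,0,0,0,0],[0,0.9,0,0,0,0]]';python3 -m inch '[[0,0.9,0,0,0,0],[0,0.9,0,0,0,0],[0,0.9,0,0,0,0],[0,0,0,0,0,0]]'
python3 - <<'E'
from st import *
from tilt import *
show()
for n in("top","scene"):
    c=camera(n); pickle.dump(c,open(f"pics/{n}10.pkl","wb"));print(tilt(c,(.4995,-.2232),-3.2,(.055,.09),(60,36)))
    w=cloud(c);X,Y,Z=w[...,0],w[...,1],w[...,2]
    for nm,m in(("block",(X>.35)&(X<.412)&(Y>-.27)&(Y<-.17)&(Z>.05)&(Z<.066)),("handle",(X>.35)&(X<.43)&(Y>-.27)&(Y<-.17)&(Z>.075)&(Z<.16)),("lid",(X>.4)&(X<.6)&(Y>-.28)&(Y<-.16)&(Z>.064)&(Z<.075))):
        k,L,st,_=cv2.connectedComponentsWithStats(m.astype(np.uint8));i=1+st[1:,4].argmax();print(n,nm,st[i,4],rect(w[L==i]),w[L==i][:,2].max().round(4),np.median(w[L==i][:,2]).round(4))
    cv2.imwrite(f"pics/{n}10.png",cv2.resize(c["img"][:,:,::-1],(800,600)))
E
```

```text
time: 34.45
ee_pos: [0.3883, -0.2106, 0.0909]
eef_rot: [0.998, -0.058, 0.0, 0.0]
ft_force: [-1.6, 0.7, 2.8]
width: 0.0234
time: 35.08
ee_pos: [0.3882, -0.2105, 0.0907]
eef_rot: [0.998, -0.059, 0.0, 0.0]
ft_force: [0.0, -0.6, 0.1]
width: 0.0648
time: 35.7
ee_pos: [0.3881, -0.2104, 0.22]
eef_rot: [0.998, -0.058, 0.0, 0.0]
ft_force: [0.2, -0.2, 0.3]
width: 0.0698
time: 36.33
ee_pos: [0.3711, -0.3546, 0.2387]
eef_rot: [0.998, -0.058, -0.0, 0.0]
ft_force: [0.6, -0.5, 0.7]
width: 0.0697
time: 36.83
ee_pos: [0.3572, -0.4631, 0.2379]
eef_rot: [0.998, -0.06, -0.001, -0.0]
ft_force: [0.4, -0.4, -0.3]
width: 0.0696
t 36.83 p [ 357.2 -463.1  237.9] yaw -6.92 z [-0.001  0.    -1.   ] F [ 0.37 -0.43 -0.28] T [ 0.087 -0.01  -0.036] w 69.6
(837, array([-0.11, -0.04]), np.float64(67.46))
top block 203 (array([ 388.8, -207.5]), array([58.3, 37.8]), 83.5) 0.0642 0.0577
top handle 139 (array([ 388.4, -212.7]), array([25.2, 18.5]), 83.7) 0.1478 0.1411
top lid 1764 (array([ 499.2, -224.4]), array([ 86.5, 151.7]), 86.8) 0.0737 0.0673
(40, array([1.69, 0.29]), np.float64(67.45))
scene block 211 (array([ 390.8, -207.2]), array([63. , 38.2]), 83.6) 0.0659 0.0587
scene handle 252 (array([ 389.7, -214. ]), array([27. , 18.7]), 88.6) 0.1469 0.1169
scene lid 189 (array([ 556.9, -226.2]), array([88.7, 40.7]), 85.4) 0.0748 0.0684
```

View pics/scene10.png

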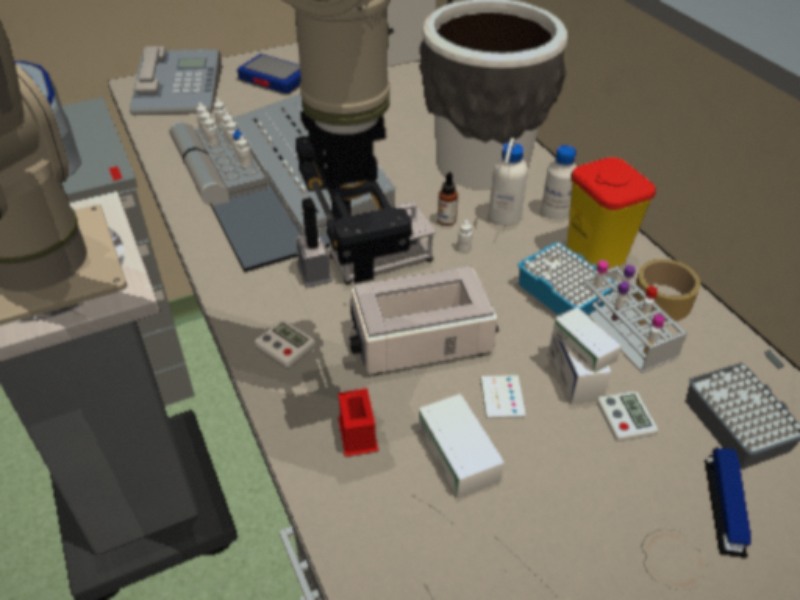

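View pics/top10.png

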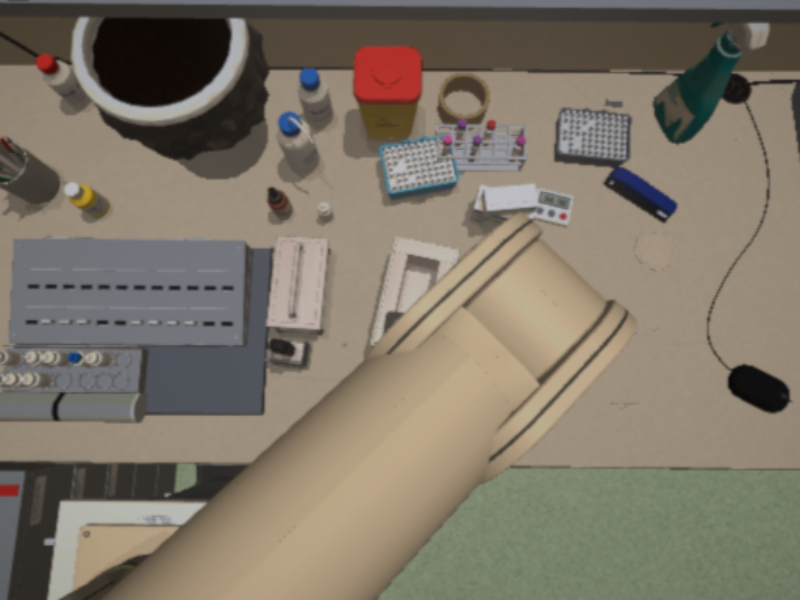

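The lid lies flat on the stand: the top view puts it at (300,285), tilt ≤0.1°, plate top at 67.5 mm. The lifter is in the grey block at (287,350), its handle top at the original height, and the bystanders are in place.

```bash
python3 - <<'E'
from h import *
a=pickle.load(open("pics/scene0.pkl","rb"));b=pickle.load(open("pics/scene10.pkl","rb"))
wa,wb=cloud(a),cloud(b)
for n,(u,v) in dict(carton=(460,440),timer=(290,340),vial=(465,238),dropper=(447,205)).items():
    u,v=int(u*.64),int(v*.64);d=np.abs(a["img"][v-10:v+11,u-10:u+11].astype(int)-b["img"][v-10:v+11,u-10:u+11]).mean();print(n,d.round(1),wa[v,u].round(3),wb[v,u].round(3))
for f in(pickle.load(open("pics/top0.pkl","rb")),pickle.load(open("pics/top10.pkl","rb"))):
    w=cloud(f);m=(w[...,0]>.36)&(w[...,0]<.42)&(w[...,1]>-.25)&(w[...,1]<-.18)&(w[...,2]>.138)&(w[...,2]<.16);print("handle top z",np.median(w[m][:,2]))
from bench import close_job
print(close_job())
E
```

```text
carton 3.8 [ 0.425 -0.616  0.043] [ 0.425 -0.617  0.043]
timer 58.4 [ 0.301 -0.345  0.019] [ 0.302 -0.342  0.016]
vial 3.2 [ 0.631 -0.266  0.032] [ 0.631 -0.266  0.032]
dropper 2.6 [ 0.638 -0.193  0.047] [ 0.641 -0.189  0.044]
handle top z 0.14325519938604708
handle top z 0.14382094687205815
the job is handed in; nothing more can be done
None
```

The lid and basket are in the cooling stand, the lifter is back in its block, and the job was handed in at about 37 s of the 67 s allowed.

**Finding the balance:** I hooked the lid from its +y side and probed along the bar by force and small tilts. The heavy end is the far one (+x). The balance came out at about 23 mm by my first estimate of the bar's middle. The lid had slid a few mm during probing, so it is nearer 19–21 mm from the actual middle.

**Lift and lowering:** Along the bar the lid hung within about 0.4° during the checked lift and transfer, with the mean sideways force mostly below 0.3 N. Across the bar it rolled about 1–2°. During probing it tipped up to about 1.3°.

**Last checks:**
- **Lid:** the top view showed it flat within 0.1°, with its upper face at 67.5 mm and its centre within about 2 mm of the stand's.
- **Lifter:** the handle top is at its original height (143.8 mm against 143.3 mm before), so it is fully seated. It stands about 5 mm to one side, within the slot's play.
- **Bystanders:** the carton, vial and dropper bottle are unchanged.

**Disagreements:**
- **Timer:** its pixels differ from the first picture, probably because of the arm's shadow; its measured position agrees within 3 mm.
- **Lid tilt:** the scene camera read 3° just before the lid touched down and 1.7° at the end, from too few points (40 at the end, the arm being in the way). The top view contradicts both.
- **Balance:** the force-only estimate was 13 mm, which the tilt tests corrected.

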